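Load the gas-flush box and torque its latches

ROBOT

A 6-joint arm with a two-finger parallel gripper is mounted at the origin on the work surface. World frame = base frame: x ahead of the robot, y to its left, z up, the work surface at z = 0. Lengths are in m, angles in rad, forces in N, time in s.
With the tool pointing down it reaches from about 0.35 to 0.975 m from the base axis. Payload 4.9 kg.
Tool frame: the origin (TCP) lies at the very end of the fingers, on their centre line; the grasp point (between the pads) lies 19 mm behind it (manip.grip_depth is the distance from the TCP to the grasp point, in m); z points along the fingers, x is the direction in which the jaws open and shut, and the axes are right-handed (so a half turn about z gives the same grasp; the last joint's range is limited). The gripper opens to 85 mm and grips with 20 to 120 N. Pads are 22 mm wide; open, the fingers measure 114 mm over their backs; the gripper's body (76 mm by 85 mm) begins 54 mm behind the grasp point. The pads swing forward as they close: fully open they stand 13 mm farther back than shut.
Start: joints at [1.228, 0.053, 1.613, -0, 1.476, -0.119], TCP at [0.139, 0.609, 0.231] pointing down, gripper open.
Joint ranges: [-3.01, 3.01], [-1.01, 2.22], [0.06, 2.58], [-1.02, 4.17], [0.09, 2.62], [-3.14, 3.14]. Speed limits (rad/s): [2.57, 2.57, 3.14, 3.14, 3.14, 3.14].

INTERFACE

Orientations are given as a unit quaternion [w, x, y, z].
In Python, from plant import manip gives the robot as it stands. The module is installed in compiled form; this text tells all that it offers.
- The arm moves only by the shell command python3 -m crank 'ROWS' [OPENING]. ROWS is JSON, a list of rows, each a list of 4 numbers: the shift along the tool's x, y, z in cm, then the turn about the tool's z in units of 6 degrees (1.0 is 6 degrees). A call has 1 to 10 rows; each row shifts and turns the commanded pose from where the row before left it, along the tool's axes as they then stand; what a row does not reach is not made up. A row lasts 1/12 s, in which the tool goes at most 41.7 mm and 7.16 degrees, less where a joint would pass 70% of its speed; a pose out of reach is approached as far as the arm can. A call with a gripper value outside its range is refused whole. OPENING is the opening, from 0 (shut) to 1 (fully open), set as the call begins (- or left out, the last holds). The fingers move at their own pace and stop on an object; the grip force is fixed at half the most. Time passes only in rows, so rows that do not move let the fingers close. It gives the time, the measured TCP pose, the force and the opening at its end, in the units of the state.
- manip.state(): the state, without advancing time (a new reading comes with each control period).
- manip.grab_frame(name): name is "scene" or "top"; returns a dict with "img" (400x640x3 uint8, red, green, blue), "intrinsics" (3x3 intrinsics, pixels), "position" and "orientation" of the camera in the world. Camera axes: x right, y up, looking along -z (the intrinsics and any distortion apply to the point x, -y, -z); pixel columns grow to the right and rows downward; lengths in m; the calibration is good to about 2 mm. A picture is of the moment at which its call begins. There is no depth.
- manip.job_done(): hands the job in, once; it reports no verdict.
The state is a dict: "time": time; "joint_pos": joint angles; "joint_vel": joint speeds; "joint_efforts": joint torques, N m; "tool_pos": TCP position; "tool_rot": TCP orientation; "contact_force": force on the tool from outside, world axes, zero at the start; "ft_torque": the same for the moment, N m; "gripper_width": opening from 0.0 (shut) to 1.0 (fully open).
Only numpy, scipy, OpenCV 4.12 (cv2) and the standard library are available. Lean on these libraries where they do the work, as an engineer would, in place of code of your own. Each camera call takes 0.05 s, during which the arm holds its last target.

TASK

Slide the clear hatch of the gas-flush box fully open and put every woven casket that stands on the table flat and right way up into the chamber, gripping the caskets lightly because they crush easily. Then slide the hatch fully shut, turn both latch knobs clockwise until the slip clutch of each clicks over and its green mark shows, stopping there without grinding on, and only then press the green start button. Leave the tall basket, the gift box and the scoop where they are.

Things in the scene. Friction and masses are not known exactly. Their poses are not given: they have to be found in the camera images.
- flush_box: White and steel gas-flush box, fixed. Origin: under the chamber's centre, at table height. x axis away from the robot (turned up to 0.15 rad), y left, z up. Behind the chamber, x = 105 to 330 mm, a pump unit 73 mm high where the open hatch parks. Hatch rails along x at y = +-122 mm, tops 89 mm up. Knob posts at x = -30, y = +-155; button pod at x = 80, y = -150 mm (70 by 66 mm, 62 mm high).
- chamber_floor (a point): Centre of the chamber's inner floor, 15 mm above the table, axes as the box's. The open-topped chamber measures 190 mm along x by 214 mm along y inside, with 10 mm walls whose tops are 75 mm above the table.
- hatch (a joint): Clear sliding hatch, 212 by 230 by 8 mm with aluminium edges, top face 85 mm above the table. Value in m: 0 = fully shut (over the chamber), 0.20 = fully open (slid along the box's +x); friction about 2 N, stays where it is left, end stops at both ends.
- hatch_grip (a point): Middle of the hatch's black upright round grip, 24 mm in diameter, 40 mm tall (85 to 125 mm above the table); this point is 105 mm above the table and at x = -80 mm + hatch value, y = 0 in the box's frame.
- latch_l (a joint): Screw of the left (+y) knob with its steel disc (36 mm radius) and orange latch arm (75 mm long from the axis, 87 to 95 mm above the table). Rad, grows clockwise seen from above: starts at 0 to 0.9, arm swung clear; 2.4 = home on a hard stop, arm over the hatch's edge pointing inwards. Friction 0.06 N m, stays where left; turning anticlockwise loosens it again.
- clutch_l (a joint): Turn of the left (+y) black knob cap relative to its latch screw, rad, clockwise positive, 0 at the start. The cap carries the screw until the latch is home; then at 0.30 N m the slip clutch gives (the click) and the cap turns on alone, the arm standing still. By 0.4 rad of slip a green square on the steel disc, hidden before under the cap's tab, shows: enough. Over 1.3 rad is grinding it.
- knob_l_grip (a point): Middle of the left (+y) knob cap's bar, on its vertical axis, 122 mm above the table. The bar is 14 mm thick, 44 mm long, from 104 to 136 mm above the table, with a white line on its top; nothing stands within 60 mm at that height. The point's x axis runs along the bar: parallel to the box's x at latch = clutch = 0, turning clockwise by latch + clutch.
- latch_r (a joint): Screw of the right (-y) knob with its steel disc (36 mm radius) and orange latch arm (75 mm long from the axis, 87 to 95 mm above the table). Rad, grows clockwise seen from above: starts at 0 to 0.9, arm swung clear; 2.4 = home on a hard stop, arm over the hatch's edge pointing inwards. Friction 0.06 N m, stays where left; turning anticlockwise loosens it again.
- clutch_r (a joint): Turn of the right (-y) black knob cap relative to its latch screw, rad, clockwise positive, 0 at the start. The cap carries the screw until the latch is home; then at 0.30 N m the slip clutch gives (the click) and the cap turns on alone, the arm standing still. By 0.4 rad of slip a green square on the steel disc, hidden before under the cap's tab, shows: enough. Over 1.3 rad is grinding it.
- knob_r_grip (a point): Middle of the right (-y) knob cap's bar, on its vertical axis, 122 mm above the table. The bar is 14 mm thick, 44 mm long, from 104 to 136 mm above the table, with a white line on its top; nothing stands within 60 mm at that height. The point's x axis runs along the bar: parallel to the box's x at latch = clutch = 0, turning clockwise by latch + clutch.
- start (a joint): Green start button on the pod, m: 0 = up, 0.006 = fully down (5 N); springs back. A press deeper than 0.004 counts.
- start_top (a point): Centre of the top of the green start button (32 mm in diameter).
- casket0_mid (a point): Lidded woven bamboo casket, brown with a dark red band along its lid, 80 (its x) by 54 (its y) by 44 mm high, about 0.14 kg; this point is its centre, z up. All are alike; two to four stand on the table, the rest absent (None from the start). It crushes if the fingers press on it with more than 70 N, both pads added (about 35 N of grip).
- casket1_mid (a point): Lidded woven bamboo casket, brown with a dark red band along its lid, 80 (its x) by 54 (its y) by 44 mm high, about 0.14 kg; this point is its centre, z up. All are alike; two to four stand on the table, the rest absent (None from the start). It crushes if the fingers press on it with more than 70 N, both pads added (about 35 N of grip).
- casket2_mid (a point): Lidded woven bamboo casket, brown with a dark red band along its lid, 80 (its x) by 54 (its y) by 44 mm high, about 0.14 kg; this point is its centre, z up. All are alike; two to four stand on the table, the rest absent (None from the start). It crushes if the fingers press on it with more than 70 N, both pads added (about 35 N of grip).
- casket3_mid (a point): Lidded woven bamboo casket, brown with a dark red band along its lid, 80 (its x) by 54 (its y) by 44 mm high, about 0.14 kg; this point is its centre, z up. All are alike; two to four stand on the table, the rest absent (None from the start). It crushes if the fingers press on it with more than 70 N, both pads added (about 35 N of grip).
- tall_basket_mid (a point): Centre of a tall round woven basket with lid, 90 mm in diameter, 110 mm high: leave alone.
- gift_box_mid (a point): Centre of a dark red gift box, 70 by 70 by 70 mm: leave alone.
- scoop_grip (a point): Handle of a wooden scoop lying on the table, 160 mm long: leave alone.
- casket0: The same casket as point casket0_mid; origin at the centre of its underside.
- casket1: The same casket as point casket1_mid; origin at the centre of its underside.
- casket2: The same casket as point casket2_mid; origin at the centre of its underside.
- casket3: The same casket as point casket3_mid; origin at the centre of its underside.
Mind the look-alikes: they are no part of the job. Leave any purple or turquoise look-alike of the casket2 alone. What is shaped like the casket1 but purple is not meant.

How it is judged:
On the way, in this order (a step that is already met when the one before it is completed fails the run):
1. the hatch is slid fully open (value of joint hatch above 0.185 m), for 0.2 s.
2. every casket present lies flat, right way up and at rest in the chamber, let go of (x of casket0_mid in the frame of flush_box between -0.095 and 0.095 m and y of casket0_mid in the frame of flush_box between -0.107 and 0.107 m and z of each of casket0_mid, casket1_mid, casket2_mid, casket3_mid in the frame of flush_box below 0.048 m and angle between each of casket0_mid, casket1_mid, casket2_mid, casket3_mid's own z axis and vertical below 0.2 rad and x of casket1_mid in the frame of flush_box between -0.095 and 0.095 m and y of casket1_mid in the frame of flush_box between -0.107 and 0.107 m and x of casket2_mid in the frame of flush_box between -0.095 and 0.095 m and y of casket2_mid in the frame of flush_box between -0.107 and 0.107 m and x of casket3_mid in the frame of flush_box between -0.095 and 0.095 m and y of casket3_mid in the frame of flush_box between -0.107 and 0.107 m and linear speed of each of casket0, casket1, casket2, casket3 below 0.03 m/s and contact force between the fingers and casket0 below 0.1 N and contact force between the fingers and casket1 below 0.1 N and contact force between the fingers and casket2 below 0.1 N and contact force between the fingers and casket3 below 0.1 N), for 0.2 s.
3. the hatch is fully shut over the caskets (x of casket0_mid in the frame of flush_box between -0.095 and 0.095 m and y of casket0_mid in the frame of flush_box between -0.107 and 0.107 m and z of each of casket0_mid, casket1_mid, casket2_mid, casket3_mid in the frame of flush_box below 0.048 m and angle between each of casket0_mid, casket1_mid, casket2_mid, casket3_mid's own z axis and vertical below 0.2 rad and x of casket1_mid in the frame of flush_box between -0.095 and 0.095 m and y of casket1_mid in the frame of flush_box between -0.107 and 0.107 m and x of casket2_mid in the frame of flush_box between -0.095 and 0.095 m and y of casket2_mid in the frame of flush_box between -0.107 and 0.107 m and x of casket3_mid in the frame of flush_box between -0.095 and 0.095 m and y of casket3_mid in the frame of flush_box between -0.107 and 0.107 m and value of joint hatch below 0.008 m), for 0.2 s.
4. both latches are home and each clutch has slipped by at least 0.25 rad, with the hatch shut (value of joint hatch below 0.008 m and value of joint each of latch_l, latch_r above 2.34 rad and value of joint each of clutch_l, clutch_r above 0.25 rad), for 0.2 s.
5. the start button is pressed (all of step 4 and value of joint start above 0.004 m), for 0.05 s.
At the end, for the whole second after the job is handed in: All caskets present are in the chamber, right way up (within 0.2 rad) and at rest, none on top of another; the hatch is within 8 mm of shut; both latches are home (above 2.34 rad) with each clutch slipped 0.25 to 1.3 rad; the start button has been pressed and let up again (all of step 4 and x of casket0_mid in the frame of flush_box between -0.095 and 0.095 m and y of casket0_mid in the frame of flush_box between -0.107 and 0.107 m and z of each of casket0_mid, casket1_mid, casket2_mid, casket3_mid in the frame of flush_box below 0.048 m and angle between each of casket0_mid, casket1_mid, casket2_mid, casket3_mid's own z axis and vertical below 0.2 rad and x of casket1_mid in the frame of flush_box between -0.095 and 0.095 m and y of casket1_mid in the frame of flush_box between -0.107 and 0.107 m and x of casket2_mid in the frame of flush_box between -0.095 and 0.095 m and y of casket2_mid in the frame of flush_box between -0.107 and 0.107 m and x of casket3_mid in the frame of flush_box between -0.095 and 0.095 m and y of casket3_mid in the frame of flush_box between -0.107 and 0.107 m and value of joint start below 0.002 m and linear speed of each of casket0, casket1, casket2, casket3 below 0.03 m/s); the robot touches nothing.
It fails at once if a casket is squeezed: fingers press on it with more than 70 N in all (contact force between the fingers and casket0 above 70 N or contact force between the fingers and casket1 above 70 N or contact force between the fingers and casket2 above 70 N or contact force between the fingers and casket3 above 70 N).
It fails at once if a clutch is ground on more than 1.3 rad past its first slip (value of joint any of clutch_l, clutch_r above 1.3 rad).
It fails at once if the start button is pressed before both latches have clicked home (value of joint start above 0.004 m and value of joint any of clutch_l, clutch_r below 0.2 rad).
It fails at once if the tall basket, the gift box or the scoop is moved by more than 30 mm (distance of any of tall_basket_mid, gift_box_mid, scoop_grip from where it was at the start of the episode above 0.03 m).
Of casket0, casket1, casket2, casket3 only 2 to 4 are there at a start; the rules pass over those that are not, and their reading is None.
At some moment in a run one of casket0, casket1, casket2, casket3 may be knocked a few centimetres aside while the robot is not near it.
Once in a run the grip may slacken for a moment while it holds something.
It also fails if it takes over 210 s, if anything falls off the work surface, if the arm or the gripper's body presses on something with over 40 N, if the wrist force passes 120 N, or if a joint passes its speed limit or range.

## Working session

There is one attempt and no reset: what is moved stays moved. The work goes in short steps, Python scripts to look and compute and a shell command to move; the robot and the scene stay as the last step left them, time stands still between calls to the robot, and variables do not carry over. Pictures are saved under pics/ and viewed, and the job is handed in when it is done.

```bash
mkdir -p pics; python3 - <<'E'
from plant import manip
import cv2, numpy as np
s=manip.state(); print({k:(np.round(v,3).tolist() if not isinstance(v,float) else v) for k,v in s.items()})
for n in ("scene","top"):
    f=manip.grab_frame(n); cv2.imwrite(f"pics/{n}0.png",f["img"][:,:,::-1])
    print(n,f["intrinsics"],f["position"],f["orientation"],f.keys())
E
```

```text
{'time': 0.0, 'joint_pos': [1.228, 0.053, 1.614, -0.0, 1.476, -0.119], 'joint_vel': [0.0, 0.0, 0.0, 0.002, -0.003, 0.002], 'joint_efforts': [-0.003, -39.368, -37.017, -0.0, 0.007, 0.0], 'tool_pos': [0.139, 0.609, 0.23], 'tool_rot': [0.001, 0.782, 0.624, -0.001], 'contact_force': [-0.143, -0.208, 0.614], 'ft_torque': [-0.035, 0.027, -0.03], 'gripper_width': 1.0001015382729082}
scene [[386.64545803   0.         313.87034884]
 [  0.         386.64545803 196.86564029]
 [  0.           0.           1.        ]] [1.17822345 0.38974679 0.66086905] [0.42436194 0.23464266 0.40179578 0.77680108] dict_keys(['img', 'intrinsics', 'position', 'orientation'])
top [[388.94322041   0.         314.52030524]
 [  0.         388.94322041 205.06567346]
 [  0.           0.           1.        ]] [ 0.37745526 -0.03539147  1.37564227] [ 0.71091043  0.0415154  -0.03391303 -0.70123658] dict_keys(['img', 'intrinsics', 'position', 'orientation'])
```

View pics/top0.png

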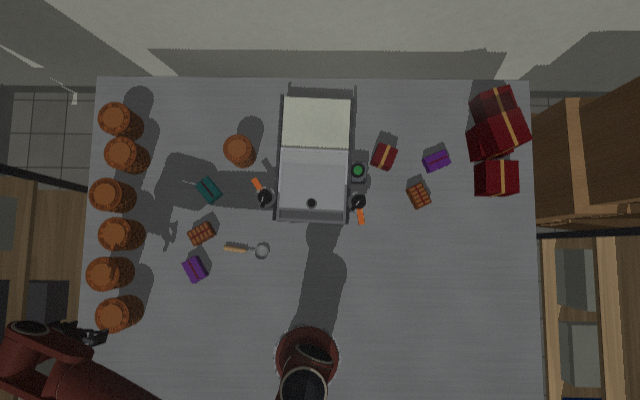

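View pics/scene0.png

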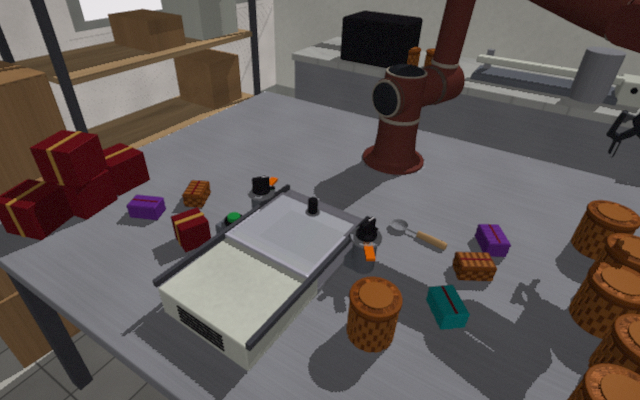

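The top view shows two brown caskets, at (201,233) and (419,195). The purple ones at (195,268) and (436,160) and the turquoise one at (208,190) are look-alikes. The box is at about (315,170), with its grip at (311,203). I'll check enlarged crops.

```bash
cat > h.py <<'E'
from plant import manip
import cv2, numpy as np
from scipy.spatial.transform import Rotation as R
def grab(n,save=None,crop=None,k=1):
    f=manip.grab_frame(n)
    im=f["img"][:,:,::-1].copy()
    if save:
        o=im
        if crop: 
            x0,y0,x1,y1=crop; o=im[y0:y1,x0:x1]
        if k!=1:o=cv2.resize(o,None,fx=k,fy=k,interpolation=cv2.INTER_CUBIC)
        cv2.imwrite("pics/"+save,o)
    return f
def rot(f):
    w,x,y,z=f["orientation"]; return R.from_quat([x,y,z,w]).as_matrix()
def unproj(f,u,v,z):
    K=f["intrinsics"]; d=np.array([(u-K[0,2])/K[0,0],-(v-K[1,2])/K[1,1],-1.]); d=rot(f)@d
    p=np.array(f["position"]); return p+d*(z-p[2])/d[2]
def proj(f,P):
    K=f["intrinsics"]; c=rot(f).T@(np.array(P)-f["position"]); return np.array([K[0,2]+K[0,0]*c[0]/-c[2],K[1,2]+K[1,1]*-c[1]/-c[2]])
def st():
    s=manip.state(); w,x,y,z=s["tool_rot"]; M=R.from_quat([x,y,z,w]).as_matrix()
    return s,np.array(s["tool_pos"]),M
def go(target,xdir=None):
    "print tool-frame shift (cm) and turn (units of 6deg) to target TCP, jaw-axis dir (rad in world, mod pi)"
    s,p,M=st(); d=M.T@(np.array(target)-p)*100
    yaw=np.arctan2(M[1,0],M[0,0])
    print("t",round(s["time"],2),"p",p.round(4),"yaw",round(yaw,4),"tilt z",M[:,2].round(4),"F",np.round(s["contact_force"],1),"w",round(s["gripper_width"],3),"j6",round(s["joint_pos"][5],3))
    print("shift cm",d.round(2))
    if xdir is not None:
        for k in (-1,0,1):
            dy=(xdir-yaw+np.pi)%(2*np.pi)-np.pi+k*np.pi
            print("  turn units(tool z down so negated)",round(-np.degrees(dy)/6,2), "at tgt shift after? ")
E
python3 - <<'E'
from h import *
grab("top","top_a.png",(150,130,290,290),5)
f=grab("top","top_b.png",(350,110,470,230),5)
grab("top","top_c.png",(250,70,380,240),4)
E
```

```text
(no output)
```

View pics/top_a.png

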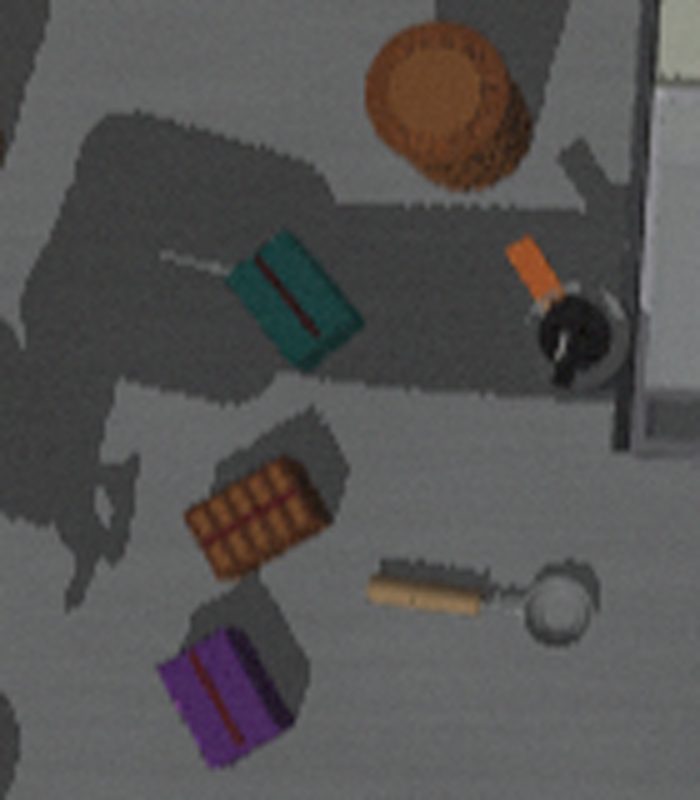

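View pics/top_b.png

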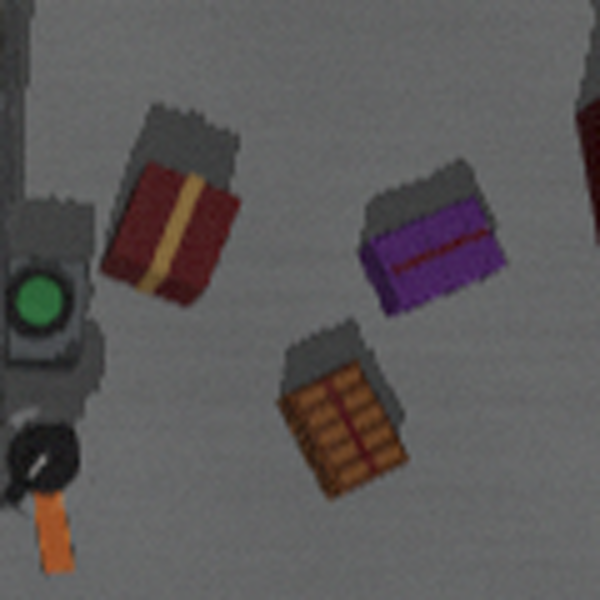

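View pics/top_c.png

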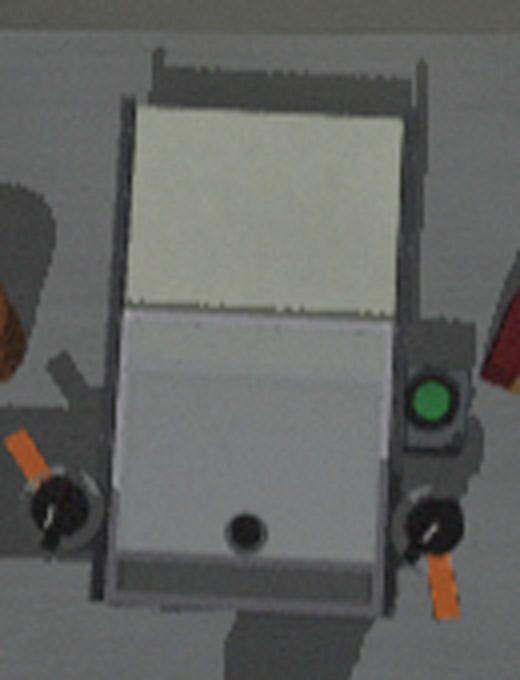

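```bash
python3 - <<'E'
from h import *
grab("scene","sc_c.png",(155,165,395,365),3)
grab("scene","sc_d.png",(420,200,520,300),6)
grab("scene","sc_e.png",(120,160,280,260),4)
E
```

```text
(no output)
```

View pics/sc_c.png

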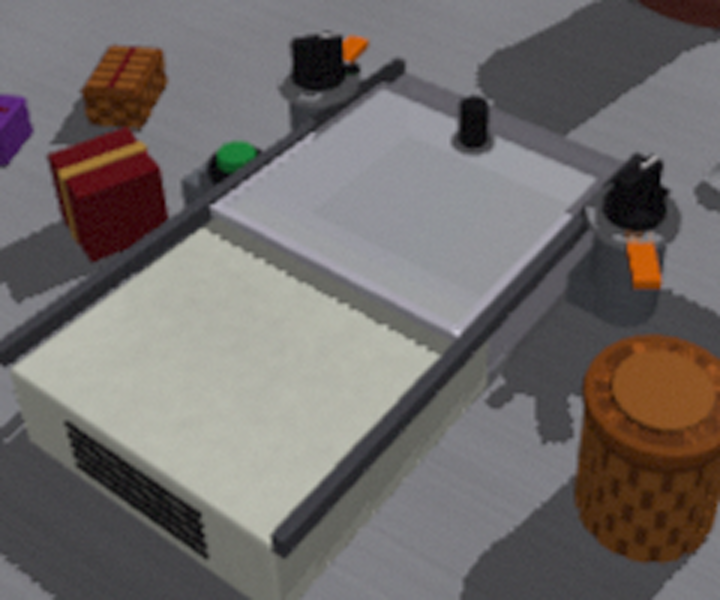

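View pics/sc_d.png

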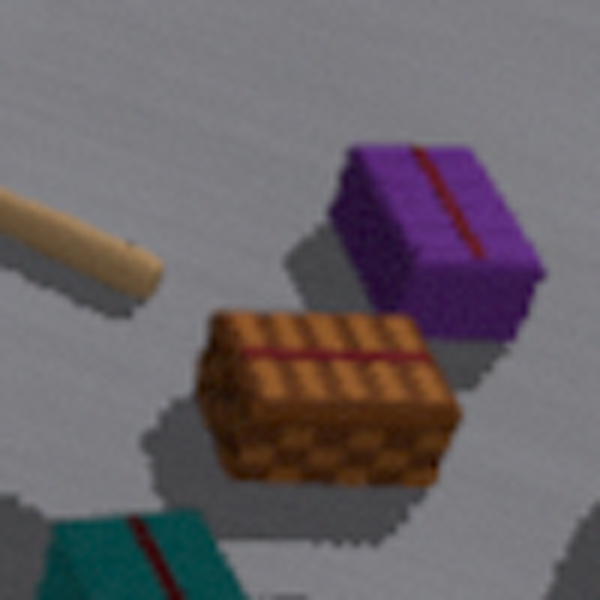

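View pics/sc_e.png

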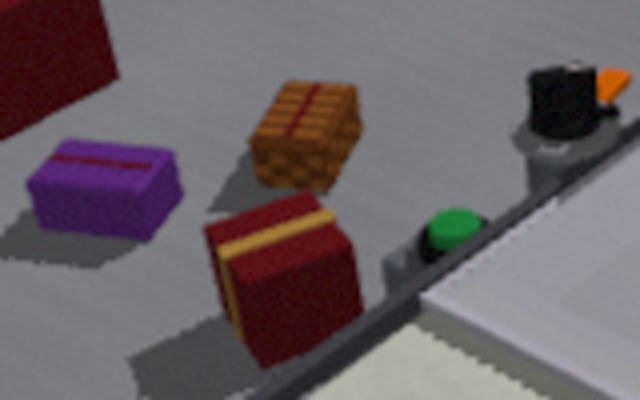

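```bash
cat > fit.py <<'E'
from h import *
from scipy.optimize import least_squares
ft=grab("top"); fs=grab("scene")
w=0.115
P=[(ft,(311.5,202.8),(-.08,0,.125)),(ft,(284,96.25),(.33,'w',.073)),(ft,(350.75,99.75),(.33,'-w',.073)),
(ft,(280.5,147.8),(.106,.115,.085)),(ft,(348.3,150),(.106,-.115,.085)),
(fs,(225.7,234.3),(.106,-.115,.085)),(fs,(306.7,276),(.106,.115,.085)),(fs,(313,199.3),(-.08,0,.125)),(ft,(358,170),(.08,-.15,.070))]
def res(q):
    x,y,t,w=q; r=[]
    for f,uv,b in P:
        b=[w if e=='w' else -w if e=='-w' else e for e in b]
        p=[x+np.cos(t)*b[0]-np.sin(t)*b[1],y+np.sin(t)*b[0]+np.cos(t)*b[1],b[2]]
        r+=list(proj(f,p)-uv)
    return np.array(r)
s=least_squares(res,[.5,0,0,.11],loss='soft_l1'); print(s.x.round(4)); print(res(s.x).reshape(-1,2).round(1))
print("A",unproj(ft,200,232.8,.044),unproj(fs,476.2,259.3,.044))
for a,b in (((205,540),(297,490)),((185,517),(285,457))):
    pa=unproj(ft,150+a[0]/5,130+a[1]/5,.044);pb=unproj(ft,150+b[0]/5,130+b[1]/5,.044);d=pb-pa;print(np.arctan2(d[1],d[0]),np.hypot(*d[:2]))
pa=unproj(fs,420+240/6,200+355/6,.044);pb=unproj(fs,420+435/6,200+357/6,.044);d=pb-pa;print(np.arctan2(d[1],d[0]),np.hypot(*d[:2]))
print("B",unproj(ft,420.4,195,.044),unproj(fs,195.75,187.5,.044))
for a,b in (((330,378),(375,472)),((280,402),(333,498))):
    pa=unproj(ft,350+a[0]/5,110+a[1]/5,.044);pb=unproj(ft,350+b[0]/5,110+b[1]/5,.044);d=pb-pa;print(np.arctan2(d[1],d[0]),np.hypot(*d[:2]))
pa=unproj(fs,120+318/4,160+85/4,.044);pb=unproj(fs,120+288/4,160+135/4,.044);d=pb-pa;print(np.arctan2(d[1],d[0]),np.hypot(*d[:2]))
E
python3 fit.py
```

```text
[ 0.5979 -0.0133 -0.0373  0.1163]
[[ -0.2   0.2]
 [  0.4 -10. ]
 [  0.4 -10.5]
 [  0.    0.4]
 [ -0.    1.5]
 [ -0.2  -1. ]
 [  1.2   0.1]
 [  0.   -0.9]
 [ -0.1  -9.5]]
A [0.41925703 0.37110672 0.044     ] [0.41667089 0.37370807 0.044     ]
-1.053875136355196 0.07095356706629816
-1.009414721764243 0.07908339164287762
2.1393230751530887 0.07584532650049255
B [ 0.55967517 -0.38413927  0.044     ] [ 0.56037632 -0.38019037  0.044     ]
-2.709364701139554 0.071486481643024
-2.64780409991073 0.07501818786989609
0.48304996569761555 0.06616159888654358
```

```bash
python3 - <<'E'
s=open('fit.py').read()
s=s.replace("(-.08,0,.125)","('h',0,.125)").replace("(.106,","('H',").replace("x,y,t,w=q","x,y,t,w,h=q").replace("b=[w if","b=[h-.08 if e=='h' else h+.106 if e=='H' else w if").replace("[.5,0,0,.11]","[.5,0,0,.11,.03]")
open('fit.py','w').write(s)
E
python3 fit.py
```

```text
[ 0.5623 -0.0121 -0.0373  0.116   0.0374]
[[-0.2 -0.4]
 [-0.1 -0.2]
 [-0.1 -0.6]
 [ 0.1 -0.1]
 [ 0.1  1. ]
 [-0.8 -0.7]
 [ 0.6  0.6]
 [-0.4 -0.6]
 [-0.5  0.8]]
A [0.41925703 0.37110672 0.044     ] [0.41667089 0.37370807 0.044     ]
-1.053875136355196 0.07095356706629816
-1.009414721764243 0.07908339164287762
2.1393230751530887 0.07584532650049255
B [ 0.55967517 -0.38413927  0.044     ] [ 0.56037632 -0.38019037  0.044     ]
-2.709364701139554 0.071486481643024
-2.64780409991073 0.07501818786989609
0.48304996569761555 0.06616159888654358
```

The fit is good to under 1 px. The box is at (0.562, -0.012) with yaw -0.037, and the hatch stands ajar at about 37 mm. Next I work out the move to the hatch grip.

```bash
cat >> h.py <<'E'
B=np.array([0.5623,-0.0121]); BT=-0.0373
def bx(x,y,z): 
    c,s=np.cos(BT),np.sin(BT); return np.array([B[0]+c*x-s*y,B[1]+s*x+c*y,z])
E
python3 - <<'E'
from h import *
go(bx(-.0426,0,.20),np.pi/2+BT)
E
```

```text
t 0.6 p [0.1387 0.6094 0.2313] yaw 1.347 tilt z [ 0.e+00  1.e-04 -1.e+00] F [0.3 0.3 0.8] w 1.0 j6 -0.119
shift cm [-51.99  50.91   3.13]
  turn units(tool z down so negated) 28.22 at tgt shift after? 
  turn units(tool z down so negated) -1.78 at tgt shift after? 
  turn units(tool z down so negated) -31.78 at tgt shift after?
```

```bash
python3 -m crank '[[-2.6,2.5,0,0],[-2.6,2.5,0,0],[-2.6,2.5,0,0],[-2.6,2.5,0,0],[-2.6,2.5,0,0],[-2.6,2.5,0,0],[-2.6,2.5,0,0],[-2.6,2.5,0,0],[-2.6,2.5,0,0],[-2.6,2.5,0,0]]' 1; python3 -m crank '[[-2.6,2.5,0,0],[-2.6,2.5,0,0],[-2.6,2.5,0,0],[-2.6,2.5,0,0],[-2.6,2.5,0,0],[-2.6,2.5,0,0],[-2.6,2.5,0,0],[-2.6,2.5,0,0],[-2.6,2.5,0,-0.9],[0,0,0,-0.9]]'; python3 - <<'E'
from h import *
go(bx(-.0426,0,.20),np.pi/2+BT)
E
```

```text
time: 1.43
tool_pos: [0.3253, 0.2989, 0.2316]
tool_rot: [0.0, 0.781, 0.624, 0.001]
contact_force: [0.5, -0.4, 0.1]
gripper_width: 0.998
time: 2.27
tool_pos: [0.4944, 0.0176, 0.2315]
tool_rot: [0.001, 0.72, 0.694, -0.0]
contact_force: [-0.4, 0.5, -0.3]
gripper_width: 0.997
t 2.27 p [0.4944 0.0176 0.2315] yaw 1.5343 tilt z [ 0.0012 -0.0022 -1.    ] F [-0.4  0.5 -0.3] w 0.997 j6 -1.648
shift cm [-2.71  2.63  3.16]
  turn units(tool z down so negated) 30.01 at tgt shift after? 
  turn units(tool z down so negated) 0.01 at tgt shift after? 
  turn units(tool z down so negated) -29.99 at tgt shift after?
```

```bash
python3 -m crank '[[-1.3,1.3,1.5,0],[-1.3,1.3,1.5,0],[0,0,0,0]]'; python3 - <<'E'
from h import *
go(bx(-.0426,0,.092),np.pi/2+BT)
grab("scene","s1.png",(240,100,400,240),5); grab("top","t1.png",(250,120,380,240),5)
E
```

```text
time: 2.52
tool_pos: [0.5169, -0.0064, 0.1982]
tool_rot: [-0.001, 0.72, 0.694, -0.002]
contact_force: [-0.1, 0.8, -0.9]
gripper_width: 0.996
t 2.52 p [ 0.5169 -0.0064  0.1982] yaw 1.533 tilt z [-4.4e-03 -1.0e-04 -1.0e+00] F [-0.1  0.8 -0.9] w 0.996 j6 -1.689
shift cm [-0.4   0.34 10.62]
  turn units(tool z down so negated) 30.0 at tgt shift after? 
  turn units(tool z down so negated) -0.0 at tgt shift after? 
  turn units(tool z down so negated) -30.0 at tgt shift after?
```

View pics/s1.png

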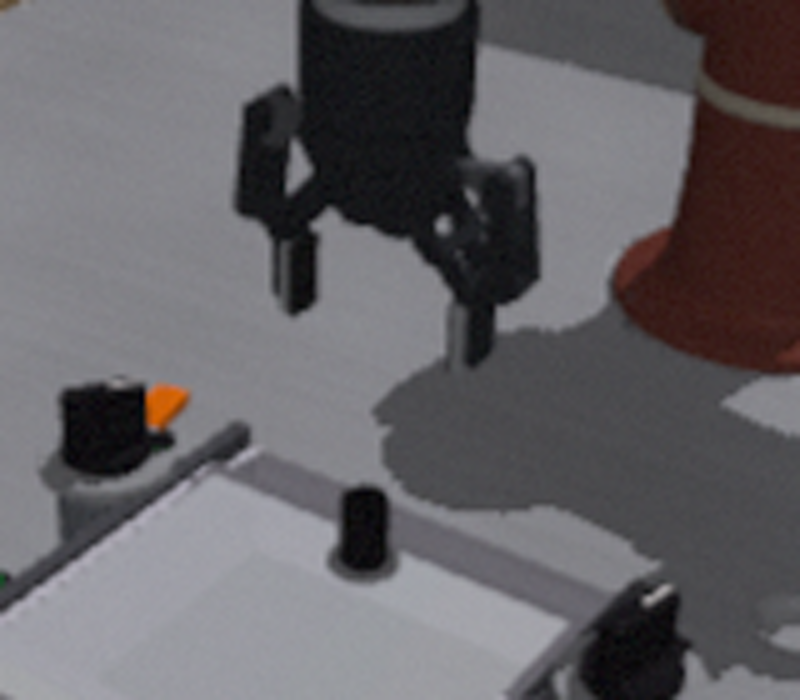

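The gripper straddles the round black grip from above (grip at about (312,203) in the scene view). I'll descend and close in steps to learn how firm the gripper is.

```bash
python3 -m crank '[[-0.2,0.1,3.5,0],[-0.1,0.1,3.5,0],[-0.1,0.1,3.3,0],[0,0,0,0],[0,0,0,0]]' 0.6; python3 -m crank '[[0,0,0,0],[0,0,0,0],[0,0,0,0],[0,0,0,0],[0,0,0,0],[0,0,0,0]]' 0.35; python3 -m crank '[[0,0,0,0],[0,0,0,0],[0,0,0,0],[0,0,0,0]]' 0.29;python3 -m crank '[[0,0,0,0],[0,0,0,0],[0,0,0,0],[0,0,0,0]]' 0.27;python3 -m crank '[[0,0,0,0],[0,0,0,0],[0,0,0,0],[0,0,0,0]]' 0.25;python3 -m crank '[[0,0,0,0],[0,0,0,0],[0,0,0,0],[0,0,0,0]]' 0.20;python3 -m crank '[[0,0,0,0],[0,0,0,0],[0,0,0,0],[0,0,0,0]]' 0.1; python3 - <<'E'
from h import *
go(bx(-.0426,0,.095),np.pi/2+BT)
E
```

```text
time: 3.03
tool_pos: [0.5188, -0.0078, 0.0977]
tool_rot: [-0.001, 0.719, 0.695, -0.001]
contact_force: [0.1, -0.8, 0.7]
gripper_width: 0.597
time: 3.53
tool_pos: [0.5205, -0.0088, 0.099]
tool_rot: [0.0, 0.719, 0.695, 0.0]
contact_force: [-1.1, 0.5, -0.3]
gripper_width: 0.351
time: 3.87
tool_pos: [0.5201, -0.0087, 0.0982]
tool_rot: [-0.0, 0.719, 0.695, -0.0]
contact_force: [0.1, -0.5, -0.3]
gripper_width: 0.291
time: 4.2
tool_pos: [0.5201, -0.009, 0.0983]
tool_rot: [0.0, 0.719, 0.695, -0.0]
contact_force: [-0.0, -2.3, 0.7]
gripper_width: 0.279
time: 4.53
tool_pos: [0.5201, -0.009, 0.0984]
tool_rot: [0.0, 0.719, 0.694, -0.0]
contact_force: [-1.8, -3.9, 1.5]
gripper_width: 0.263
time: 4.87
tool_pos: [0.5201, -0.009, 0.0985]
tool_rot: [0.0, 0.719, 0.695, -0.0]
contact_force: [-2.6, -3.7, 1.8]
gripper_width: 0.258
time: 5.2
tool_pos: [0.5201, -0.009, 0.0985]
tool_rot: [0.0, 0.719, 0.695, -0.0]
contact_force: [-2.6, -3.6, 1.3]
gripper_width: 0.263
t 5.2 p [ 0.5201 -0.009   0.0985] yaw 1.5355 tilt z [-1.e-04 -7.e-04 -1.e+00] F [-2.6 -3.6  1.3] w 0.263 j6 -1.695
shift cm [-0.15 -0.04  0.35]
  turn units(tool z down so negated) 30.02 at tgt shift after? 
  turn units(tool z down so negated) 0.02 at tgt shift after? 
  turn units(tool z down so negated) -29.98 at tgt shift after?
```

The grip is held (contact near 0.28). Now I drag the hatch open along tool +y by about 16 cm.

```bash
python3 -m crank '[[0,1,0,0],[0,1.8,0,0],[0,1.8,0,0],[0,1.8,0,0],[0,1.8,0,0],[0,1.8,0,0],[0,1.8,0,0],[0,1.8,0,0],[0,1.5,0,0],[0,0.8,0,0]]'; python3 -m crank '[[0,0.3,0,0],[0,0,0,0],[0,0,0,0]]'; python3 - <<'E'
from h import *
go(bx(.12,0,.095),np.pi/2+BT)
E
```

```text
time: 6.03
tool_pos: [0.6805, -0.0151, 0.0985]
tool_rot: [0.001, 0.72, 0.694, -0.0]
contact_force: [-3.3, -5.3, 4.1]
gripper_width: 0.257
time: 6.28
tool_pos: [0.6822, -0.0152, 0.0985]
tool_rot: [0.0, 0.72, 0.694, -0.0]
contact_force: [-2.6, -5.6, 2.1]
gripper_width: 0.262
t 6.28 p [ 0.6822 -0.0152  0.0985] yaw 1.5352 tilt z [-1.0e-04 -1.1e-03 -1.0e+00] F [-2.6 -5.6  2.1] w 0.262 j6 -1.666
shift cm [-0.14  0.    0.35]
  turn units(tool z down so negated) 30.02 at tgt shift after? 
  turn units(tool z down so negated) 0.02 at tgt shift after? 
  turn units(tool z down so negated) -29.98 at tgt shift after?
```

```bash
python3 -m crank '[[0,0.2,0,0],[0,0.2,0,0],[0,0,0,0],[0,0,0,0]]'; python3 -m crank '[[0,-0.2,0,0],[0,0,0,0],[0,0,0,0],[0,0,0,0],[0,0,0,0]]' 0.6;  python3 -m crank '[[0,0,-3,0],[0,0,-4,0],[0,0,-4,0],[0,0,0,0]]'; python3 - <<'E'
from h import *
go(bx(.12,0,.095),np.pi/2+BT)
grab("top","t2.png",(230,60,390,230),4)
E
```

```text
time: 6.62
tool_pos: [0.6822, -0.0151, 0.0985]
tool_rot: [-0.003, 0.719, 0.694, -0.004]
contact_force: [-16.8, -5.0, 10.7]
gripper_width: 0.262
time: 7.03
tool_pos: [0.6843, -0.014, 0.0982]
tool_rot: [-0.0, 0.719, 0.695, 0.0]
contact_force: [0.5, -0.0, -0.3]
gripper_width: 0.605
time: 7.37
tool_pos: [0.689, -0.0148, 0.2199]
tool_rot: [0.007, 0.719, 0.695, 0.006]
contact_force: [1.3, -0.6, 3.2]
gripper_width: 0.598
t 7.37 p [ 0.689  -0.0148  0.2199] yaw 1.5358 tilt z [ 0.017  -0.0017 -0.9999] F [ 1.3 -0.6  3.2] w 0.598 j6 -1.665
shift cm [-0.19 -0.88 12.47]
  turn units(tool z down so negated) 30.02 at tgt shift after? 
  turn units(tool z down so negated) 0.02 at tgt shift after? 
  turn units(tool z down so negated) -29.98 at tgt shift after?
```

View pics/t2.png

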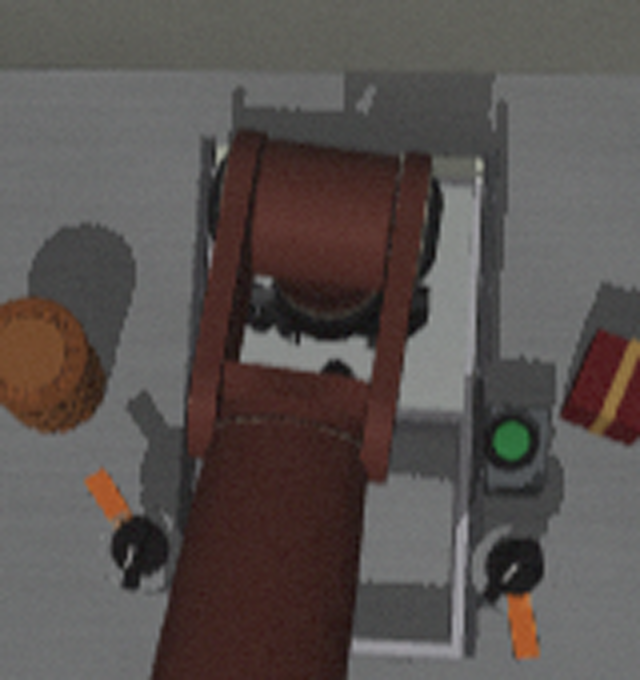

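```bash
python3 -m crank '[[-3,-1,0,-1],[-4,-1,0,-1],[-4,-1,0,-1],[-4,-1,0,-1],[-4,-1,0,-0.9],[-4,0,0,0],[0,0,0,0],[0,0,0,0]]' 1; python3 - <<'E'
from h import *
go([0.560,-.382,.2],2.05)
grab("top","t3.png");grab("top","t3b.png",(330,90,490,240),5); grab("scene","s3.png")
E
```

```text
time: 8.08
tool_pos: [0.688, -0.2451, 0.2059]
tool_rot: [-0.001, 0.521, 0.854, 0.0]
contact_force: [0.6, -0.6, 0.9]
gripper_width: 1.002
t 8.08 p [ 0.688  -0.2451  0.2059] yaw 2.0456 tilt z [-0.0024  0.0017 -1.    ] F [ 0.6 -0.6  0.9] w 1.002 j6 -2.49
shift cm [ -6.33 -17.64   0.59]
  turn units(tool z down so negated) 29.96 at tgt shift after? 
  turn units(tool z down so negated) -0.04 at tgt shift after? 
  turn units(tool z down so negated) -30.04 at tgt shift after?
```

View pics/t3.png

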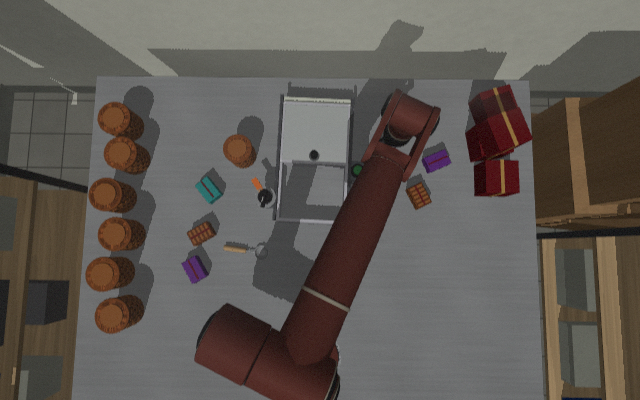

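View pics/s3.png

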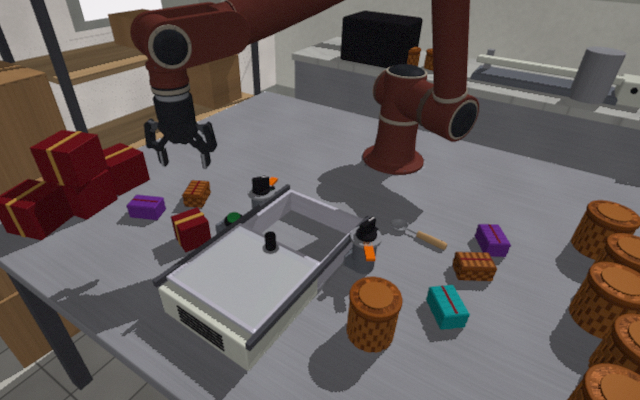

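Only two brown caskets are on the table, at (419,195) and (201,233) in the top view. The hatch is open and the chamber is clear. Next I move over casket B.

```bash
python3 -m crank '[[-1.5,-4,0,0],[-1.6,-3.8,0,0],[-1.6,-3.8,0,0],[-1.6,-3.8,1,0],[0,-2.2,2,0],[0,0,2,0],[0,0,0,0],[0,0,0,0]]' 1; python3 - <<'E'
from h import *
go([0.560,-.382,.012],2.05)
f=grab("scene","s4.png",(140,120,260,230),6);grab("top","t4.png",(360,140,480,250),6)
print(proj(f,[.56,-.382,.044]))
E
```

```text
time: 8.9
tool_pos: [0.5618, -0.377, 0.1574]
tool_rot: [-0.001, 0.519, 0.855, 0.0]
contact_force: [0.8, -0.3, -0.4]
gripper_width: 0.999
t 8.9 p [ 0.5618 -0.377   0.1574] yaw 2.0499 tilt z [-0.0018  0.0021 -1.    ] F [ 0.8 -0.3 -0.4] w 0.999 j6 -2.751
shift cm [-0.4  -0.38 14.54]
  turn units(tool z down so negated) 30.0 at tgt shift after? 
  turn units(tool z down so negated) -0.0 at tgt shift after? 
  turn units(tool z down so negated) -30.0 at tgt shift after? 
[195.39639188 187.24814627]
```

View pics/s4.png

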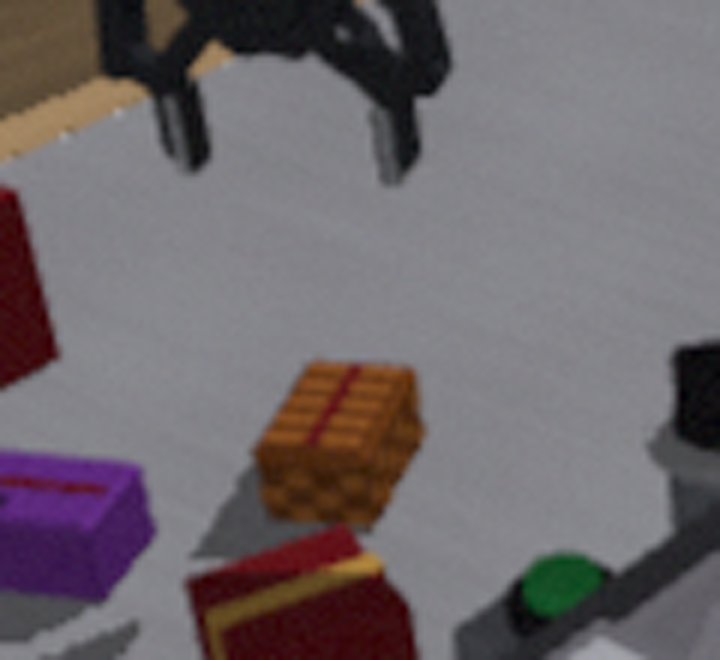

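View pics/t4.png

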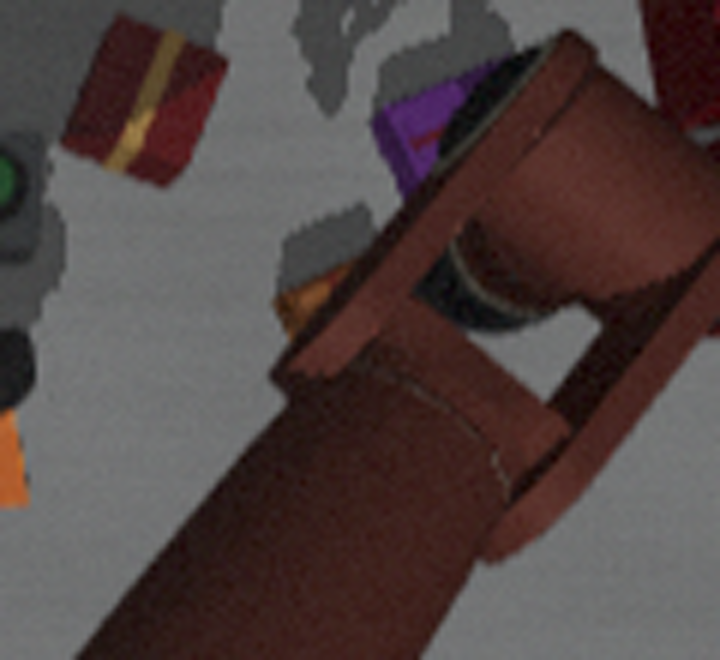

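The casket's band centre in the scene view, at about (196,187.5), matches the prediction of (195.4,187.2). Descending.

```bash
python3 -m crank '[[-0.4,-0.4,3,0],[0,0,3,0],[0,0,3,0],[0,0,0,0],[0,0,0,0]]' 1; python3 - <<'E'
from h import *
go([0.560,-.382,.012],2.05)
f=grab("scene","s5.png",(140,120,260,230),6)
E
```

```text
time: 9.42
tool_pos: [0.5607, -0.3831, 0.068]
tool_rot: [-0.001, 0.519, 0.855, 0.0]
contact_force: [0.2, 0.9, 0.5]
gripper_width: 1.0
t 9.42 p [ 0.5607 -0.3831  0.068 ] yaw 2.0501 tilt z [-0.0017  0.0015 -1.    ] F [0.2 0.9 0.5] w 1.0 j6 -2.759
shift cm [ 0.11 -0.01  5.6 ]
  turn units(tool z down so negated) 30.0 at tgt shift after? 
  turn units(tool z down so negated) 0.0 at tgt shift after? 
  turn units(tool z down so negated) -30.0 at tgt shift after?
```

View pics/s5.png

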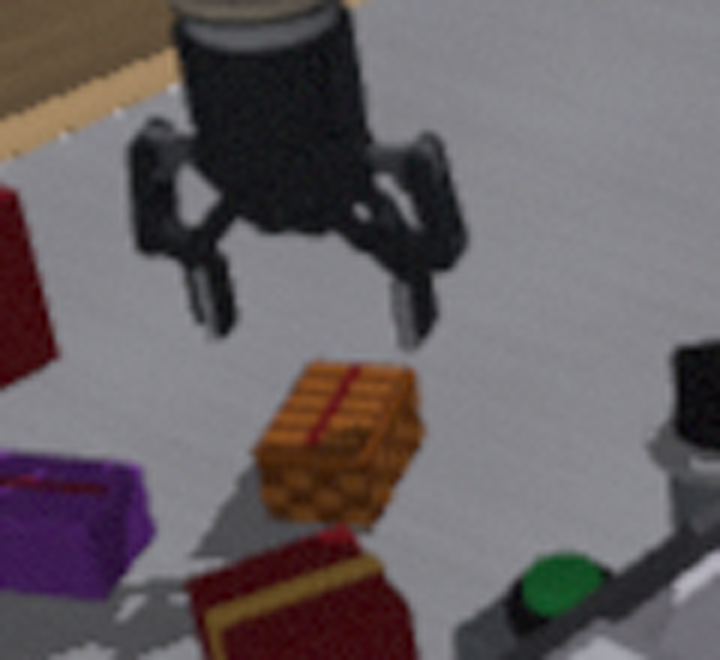

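```bash
python3 -m crank '[[0.1,0,2.5,0],[0,0,2.0,0],[0,0,0.9,0],[0,0,0,0],[0,0,0,0],[0,0,0,0]]' 1; python3 -m crank '[[0,0,0,0],[0,0,0,0],[0,0,0,0],[0,0,0,0]]' 0.75;python3 -m crank '[[0,0,0,0],[0,0,0,0],[0,0,0,0]]' 0.69;python3 -m crank '[[0,0,0,0],[0,0,0,0],[0,0,0,0]]' 0.66;python3 -m crank '[[0,0,0,0],[0,0,0,0],[0,0,0,0]]' 0.645;python3 -m crank '[[0,0,0,0],[0,0,0,0],[0,0,0,0]]' 0.635
```

```text
time: 9.97
tool_pos: [0.5615, -0.3846, 0.0172]
tool_rot: [0.002, 0.52, 0.854, -0.0]
contact_force: [0.3, -0.5, -0.3]
gripper_width: 0.997
time: 10.3
tool_pos: [0.5603, -0.3837, 0.0151]
tool_rot: [0.0, 0.52, 0.854, -0.0]
contact_force: [-0.1, 0.3, -0.2]
gripper_width: 0.752
time: 10.55
tool_pos: [0.56, -0.3834, 0.0144]
tool_rot: [-0.0, 0.52, 0.854, -0.0]
contact_force: [-0.2, 0.0, 0.2]
gripper_width: 0.691
time: 10.8
tool_pos: [0.5599, -0.3832, 0.0144]
tool_rot: [-0.0, 0.52, 0.854, 0.0]
contact_force: [-1.0, 0.2, 0.4]
gripper_width: 0.663
time: 11.05
tool_pos: [0.56, -0.3834, 0.0144]
tool_rot: [-0.0, 0.52, 0.854, 0.0]
contact_force: [0.0, 2.0, 0.6]
gripper_width: 0.646
time: 11.3
tool_pos: [0.56, -0.3834, 0.0145]
tool_rot: [-0.0, 0.52, 0.854, 0.0]
contact_force: [-0.0, 0.3, 1.1]
gripper_width: 0.638
```

```bash
python3 -m crank '[[0,0,0,0],[0,0,0,0],[0,0,0,0]]' 0.63;python3 -m crank '[[0,0,0,0],[0,0,0,0],[0,0,0,0]]' 0.625;python3 -m crank '[[0,0,0,0],[0,0,0,0],[0,0,0,0]]' 0.62; python3 - <<'E'
from h import *
for i in range(6):
    f=grab("scene","s6.png",(140,120,260,230),6); print(round(manip.state()["gripper_width"],4))
E
```

```text
time: 11.55
tool_pos: [0.5601, -0.3835, 0.0145]
tool_rot: [0.0, 0.52, 0.854, -0.0]
contact_force: [0.4, 1.1, 0.5]
gripper_width: 0.627
time: 11.8
tool_pos: [0.5602, -0.3836, 0.0146]
tool_rot: [0.0, 0.52, 0.854, -0.0]
contact_force: [-0.5, 0.3, 0.9]
gripper_width: 0.631
time: 12.05
tool_pos: [0.5602, -0.3836, 0.0146]
tool_rot: [0.0, 0.52, 0.854, -0.0]
contact_force: [-0.8, -0.9, 1.1]
gripper_width: 0.625
0.6244
0.6262
0.6279
0.6262
0.6262
0.6244
```

View pics/s6.png

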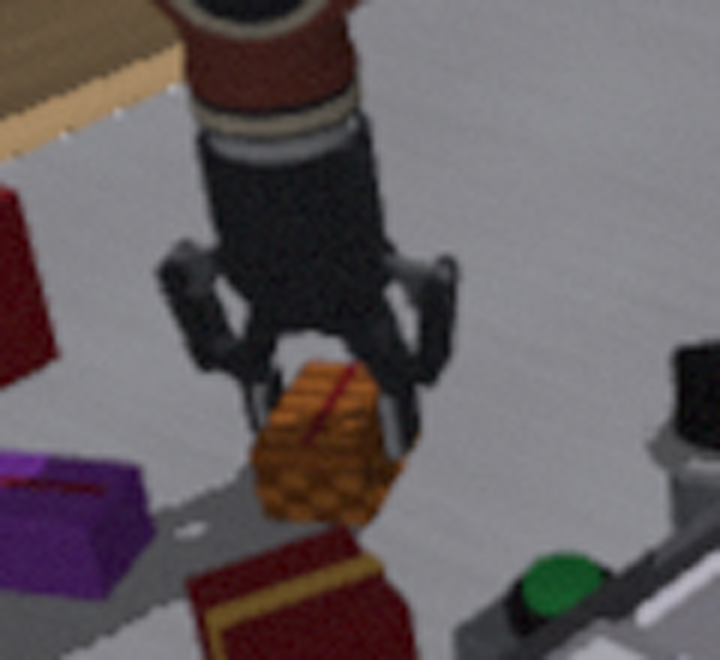

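```bash
python3 -m crank '[[0,0,-0.5,0],[0,0,-1,0],[0,0,-1.5,0],[0,0,0,0],[0,0,0,0],[0,0,0,0]]' 0.62; python3 - <<'E'
from h import *
f=grab("scene","s7.png",(140,120,260,230),6); go(bx(0,-.05,.2),np.pi/2+BT)
E
```

```text
time: 12.85
tool_pos: [0.5602, -0.3836, 0.0452]
tool_rot: [0.0, 0.52, 0.854, -0.0]
contact_force: [-0.2, 0.6, -0.9]
gripper_width: 0.627
t 12.9 p [ 0.5599 -0.3833  0.0444] yaw 2.0486 tilt z [-2.e-04  2.e-04 -1.e+00] F [-0.2 -0.1 -1. ] w 0.631 j6 -2.759
shift cm [ 28.5   14.82 -15.55]
  turn units(tool z down so negated) 34.92 at tgt shift after? 
  turn units(tool z down so negated) 4.92 at tgt shift after? 
  turn units(tool z down so negated) -25.08 at tgt shift after?
```

View pics/s7.png

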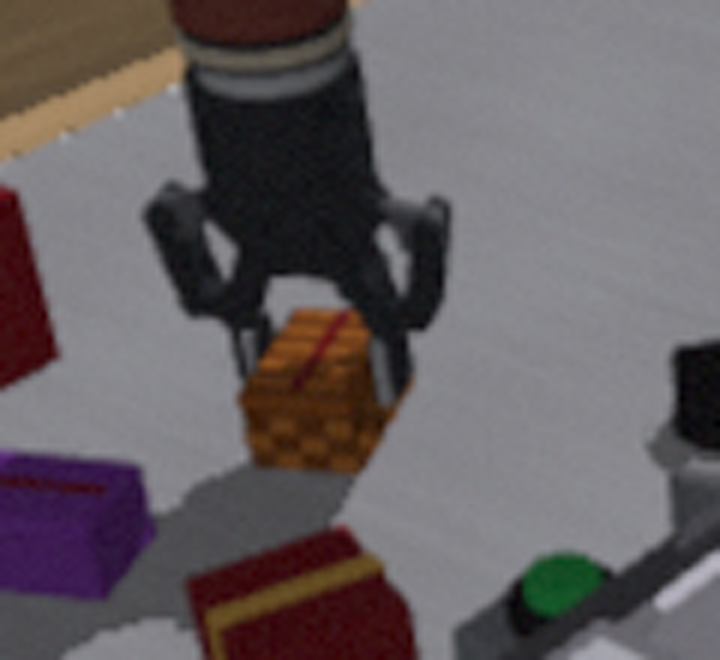

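The casket is held with a light grip. I lift it over the knobs and carry it to above the chamber.

```bash
python3 -m crank '[[0,0,-2,0],[0,0,-3.5,0],[0,0,-3.5,0],[0,0,-3,0],[0,0,-2,0],[1.2,0.6,0,0],[2.2,1.1,0,0],[2.6,1.35,0,0],[2.6,1.35,0,0],[2.6,1.35,0,0]]'; python3 -m crank '[[2.6,1.35,0,0],[2.6,1.35,0,0],[2.6,1.35,0,0],[2.6,1.35,0,0],[2.6,1.35,0,0],[2.4,1.3,0,0],[1.6,0.8,0,0],[0.8,0.4,0,0],[0,0,0,0],[0,0,0,0]]'; python3 - <<'E'
from h import *
go(bx(0,-.05,.19),np.pi/2+BT)
E
```

```text
time: 13.73
tool_pos: [0.5582, -0.2551, 0.1818]
tool_rot: [-0.002, 0.52, 0.854, 0.0]
contact_force: [-0.4, 0.1, -1.0]
gripper_width: 0.629
time: 14.57
tool_pos: [0.5592, -0.0568, 0.1833]
tool_rot: [-0.001, 0.519, 0.855, -0.001]
contact_force: [0.0, -0.6, -1.1]
gripper_width: 0.628
t 14.57 p [ 0.5592 -0.0568  0.1833] yaw 2.0494 tilt z [-1.7e-03 -2.0e-04 -1.0e+00] F [ 0.  -0.6 -1.1] w 0.628 j6 -2.283
shift cm [-0.52 -0.14 -0.67]
  turn units(tool z down so negated) 34.93 at tgt shift after? 
  turn units(tool z down so negated) 4.93 at tgt shift after? 
  turn units(tool z down so negated) -25.07 at tgt shift after?
```

```bash
python3 -m crank '[[-0.2,0,0,0.8],[-0.3,-0.1,0,1],[0,0,0,1],[0,0,0,1],[0,0,0,0.8],[0,0,0,0.3],[0,0,0,0],[0,0,0,0]]'; python3 - <<'E'
from h import *
go(bx(0,-.05,.031),np.pi/2+BT)
f=grab("scene","s8.png",(170,110,410,290),3.3)
E
```

```text
time: 15.23
tool_pos: [0.5609, -0.063, 0.1841]
tool_rot: [-0.0, 0.72, 0.694, -0.0]
contact_force: [0.1, 0.3, -0.8]
gripper_width: 0.627
t 15.23 p [ 0.5609 -0.063   0.1841] yaw 1.5348 tilt z [-5.e-04 -2.e-04 -1.e+00] F [ 0.1  0.3 -0.8] w 0.627 j6 -1.778
shift cm [ 0.1  -0.04 15.31]
  turn units(tool z down so negated) 30.01 at tgt shift after? 
  turn units(tool z down so negated) 0.01 at tgt shift after? 
  turn units(tool z down so negated) -29.99 at tgt shift after?
```

View pics/s8.png

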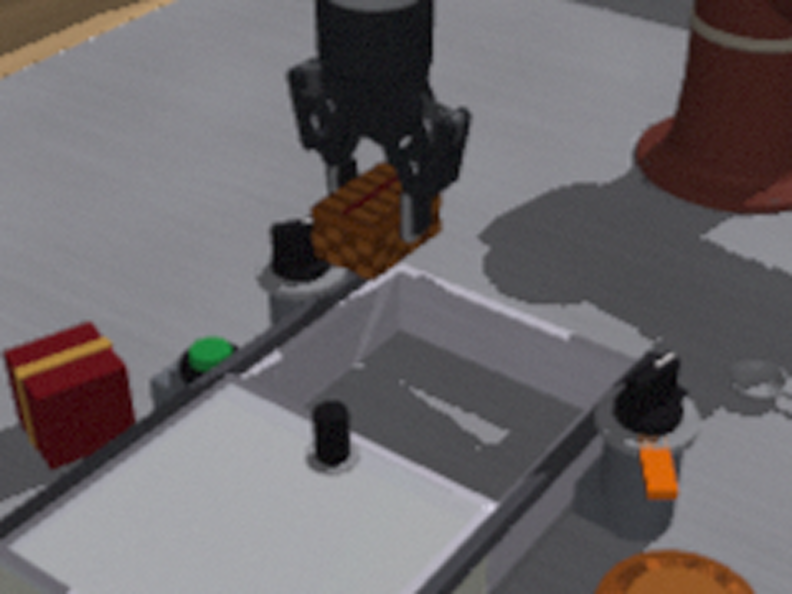

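```bash
python3 -m crank '[[0.1,0,2.5,0],[0,0,3,0],[0,0,3,0],[0,0,3,0],[0,0,2,0],[0,0,0.8,0],[0,0,0.5,0],[0,0,0.3,0],[0,0,0,0],[0,0,0,0]]'; python3 - <<'E'
from h import *
go(bx(0,-.05,.0305),np.pi/2+BT)
E
```

```text
time: 16.12
tool_pos: [0.5624, -0.0613, 0.0352]
tool_rot: [0.001, 0.719, 0.695, 0.001]
contact_force: [-0.1, -0.6, -1.2]
gripper_width: 0.626
t 16.12 p [ 0.5624 -0.0613  0.0352] yaw 1.5355 tilt z [ 2.8e-03 -7.0e-04 -1.0e+00] F [-0.1 -0.6 -1.2] w 0.626 j6 -1.776
shift cm [-0.09 -0.19  0.47]
  turn units(tool z down so negated) 30.02 at tgt shift after? 
  turn units(tool z down so negated) 0.02 at tgt shift after? 
  turn units(tool z down so negated) -29.98 at tgt shift after?
```

```bash
python3 -m crank '[[0,0,0.2,0],[0,0,0.1,0],[0,0,0,0],[0,0,0,0]]'; python3 -m crank '[[0,0,0.1,0],[0,0,0,0],[0,0,0,0],[0,0,0,0]]'
```

```text
time: 16.45
tool_pos: [0.5612, -0.0609, 0.0308]
tool_rot: [0.0, 0.719, 0.695, 0.0]
contact_force: [-0.5, -1.1, -1.0]
gripper_width: 0.62
time: 16.78
tool_pos: [0.5612, -0.0609, 0.0296]
tool_rot: [0.0, 0.719, 0.695, 0.0]
contact_force: [-0.0, 0.6, -0.5]
gripper_width: 0.627
```

```bash
python3 -m crank '[[0,0,0.1,0],[0,0,0,0],[0,0,0,0]]'; python3 -m crank '[[0,0,0,0],[0,0,0,0],[0,0,0,0],[0,0,0,0]]' 0.75;  python3 -m crank '[[0,0,-1,0],[0,0,-2,0],[0,0,-3,0],[0,0,-3.5,0],[0,0,-3.5,0],[0,0,-3.5,0],[0,0,0,0],[0,0,0,0]]'; python3 - <<'E'
from h import *
go([0.418,.3724,.2],-1.02+np.pi/2)
f=grab("scene","s9.png",(170,110,410,290),3.3);f=grab("scene","s9b.png",(420,200,520,300),6)
E
```

```text
time: 17.03
tool_pos: [0.5612, -0.0609, 0.0296]
tool_rot: [-0.0, 0.719, 0.695, -0.0]
contact_force: [-3.2, 0.2, 5.2]
gripper_width: 0.626
time: 17.37
tool_pos: [0.561, -0.0609, 0.0283]
tool_rot: [-0.0, 0.719, 0.695, -0.0]
contact_force: [-0.5, -0.9, 0.7]
gripper_width: 0.755
time: 18.03
tool_pos: [0.563, -0.0613, 0.1978]
tool_rot: [0.003, 0.719, 0.695, 0.002]
contact_force: [-0.7, 0.2, -0.5]
gripper_width: 0.747
t 18.03 p [ 0.563  -0.0613  0.1978] yaw 1.5356 tilt z [ 0.007  -0.0017 -1.    ] F [-0.7  0.2 -0.5] w 0.747 j6 -1.775
shift cm [ 42.83 -16.01  -0.4 ]
  turn units(tool z down so negated) 39.4 at tgt shift after? 
  turn units(tool z down so negated) 9.4 at tgt shift after? 
  turn units(tool z down so negated) -20.6 at tgt shift after?
```

View pics/s9.png

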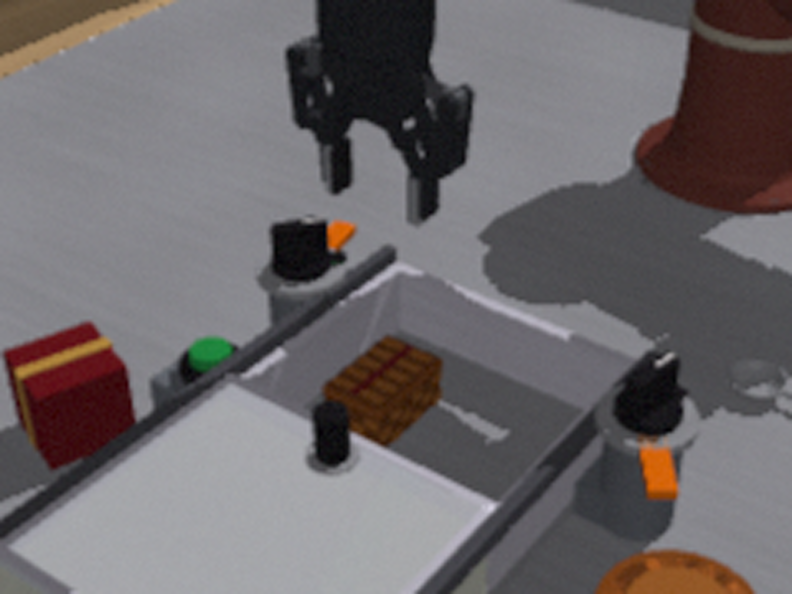

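View pics/s9b.png

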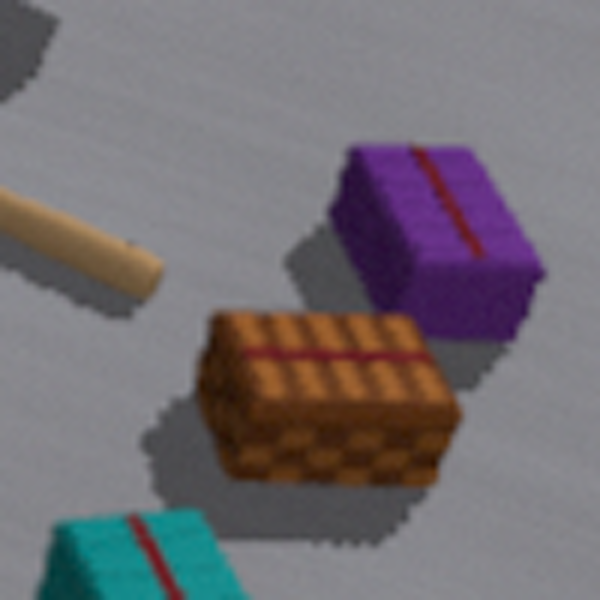

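Casket B lies flat in the chamber. Casket A is unmoved at (476,259) in the scene view. It is brown with a red band, between the purple and turquoise look-alikes. I go over to it.

```bash
python3 -m crank '[[2.5,-0.9,0,0],[3.5,-1.3,0,0],[3.7,-1.4,0,0],[3.7,-1.4,0,0],[3.7,-1.4,0,0],[3.7,-1.4,0,0],[3.7,-1.4,0,0],[3.7,-1.4,0,0],[3.7,-1.4,0,0],[3.7,-1.4,0,0]]' 0.95; python3 -m crank '[[3.7,-1.4,0,0],[3.2,-1.2,0,1],[0,0,0,1.1],[0,0,0,1.1],[0,0,0,1.1],[0,0,0,1.1],[0,0,0,1.1],[0,0,0,1.1],[0,0,0,1.1],[0,0,0,0.7]]'; python3 -m crank '[[0,0,2,0],[0,0,2,0],[0,0,0,0],[0,0,0,0]]';  python3 - <<'E'
from h import *
go([0.418,.3724,.014],-1.02+np.pi/2)
f=grab("scene","s10.png",(400,140,520,290),5)
E
```

```text
time: 18.97
tool_pos: [0.4375, 0.3007, 0.1911]
tool_rot: [-0.001, 0.719, 0.695, -0.002]
contact_force: [0.3, -0.0, 1.2]
gripper_width: 0.945
time: 19.8
tool_pos: [0.415, 0.3687, 0.1907]
tool_rot: [0.001, 0.963, 0.27, -0.002]
contact_force: [0.1, 0.7, -0.4]
gripper_width: 0.952
time: 20.13
tool_pos: [0.4144, 0.3683, 0.1503]
tool_rot: [0.001, 0.962, 0.272, -0.003]
contact_force: [-0.6, -0.2, -0.2]
gripper_width: 0.948
t 20.13 p [0.4144 0.3683 0.1503] yaw 0.5511 tilt z [-0.0055 -0.0037 -1.    ] F [-0.6 -0.2 -0.2] w 0.948 j6 0.041
shift cm [ 0.62 -0.17 13.62]
  turn units(tool z down so negated) 30.0 at tgt shift after? 
  turn units(tool z down so negated) 0.0 at tgt shift after? 
  turn units(tool z down so negated) -30.0 at tgt shift after?
```

View pics/s10.png

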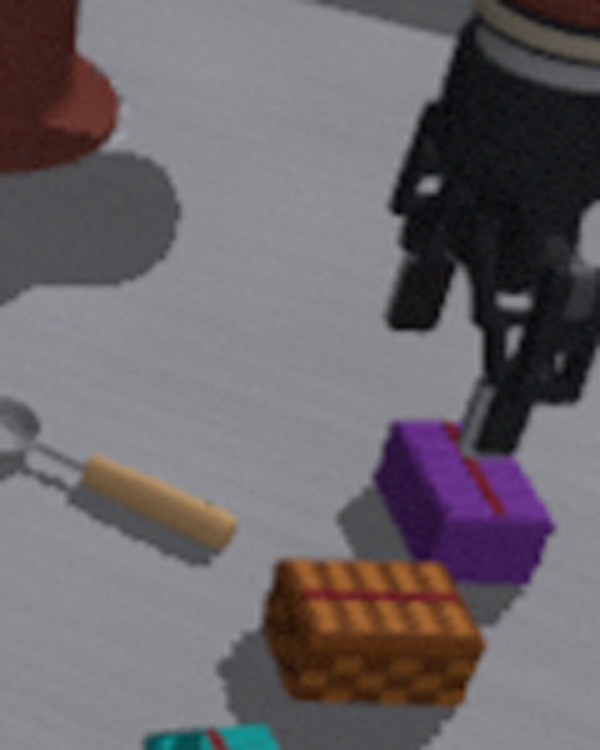

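```bash
python3 -m crank '[[0.4,-0.2,2.7,0],[0.2,0,2.7,0],[0,0,2.6,0],[0,0,0,0],[0,0,0,0]]';  python3 - <<'E'
from h import *
go([0.418,.3724,.014],-1.02+np.pi/2)
f=grab("scene","s11.png",(400,140,520,290),5)
E
```

```text
time: 20.6
tool_pos: [0.4196, 0.374, 0.073]
tool_rot: [0.0, 0.962, 0.272, -0.001]
contact_force: [-0.0, 0.0, 0.5]
gripper_width: 0.95
t 20.6 p [0.4196 0.374  0.073 ] yaw 0.5512 tilt z [-0.002  -0.0014 -1.    ] F [-0.   0.   0.5] w 0.95 j6 0.044
shift cm [-0.21  0.05  5.9 ]
  turn units(tool z down so negated) 30.0 at tgt shift after? 
  turn units(tool z down so negated) 0.0 at tgt shift after? 
  turn units(tool z down so negated) -30.0 at tgt shift after?
```

View pics/s11.png

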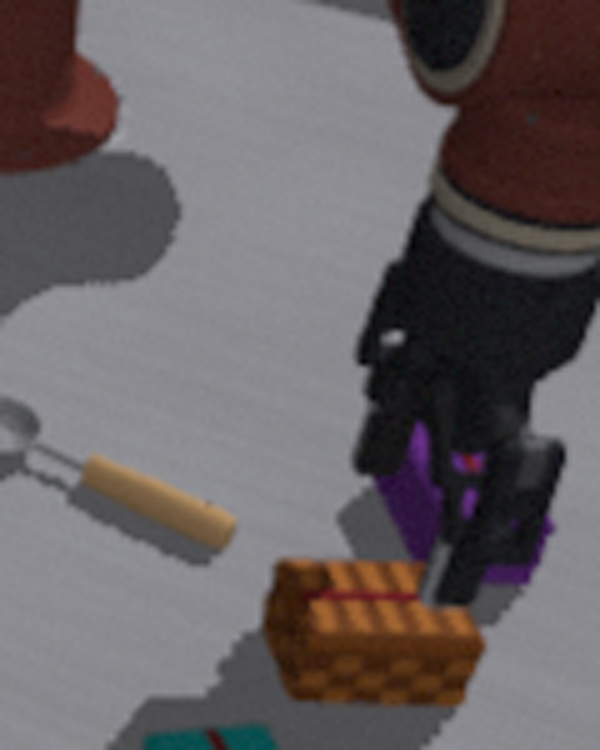

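```bash
python3 -m crank '[[-0.1,0,2.2,0],[0,0,2.0,0],[0,0,1.0,0],[0,0,0.5,0],[0,0,0,0],[0,0,0,0],[0,0,0,0]]';python3 -m crank '[[0,0,0,0],[0,0,0,0],[0,0,0,0],[0,0,0,0]]' 0.75;  python3 - <<'E'
from h import *
go([0.418,.3724,.0145],-1.02+np.pi/2)
f=grab("scene","s12.png",(400,140,520,290),5)
E
```

```text
time: 21.23
tool_pos: [0.4205, 0.3746, 0.0182]
tool_rot: [-0.0, 0.962, 0.272, 0.001]
contact_force: [0.8, -0.5, -0.3]
gripper_width: 0.947
time: 21.57
tool_pos: [0.4195, 0.374, 0.0168]
tool_rot: [-0.0, 0.962, 0.272, 0.0]
contact_force: [0.1, -0.2, -0.4]
gripper_width: 0.747
t 21.57 p [0.4195 0.374  0.0168] yaw 0.5512 tilt z [ 5.e-04  3.e-04 -1.e+00] F [ 0.1 -0.2 -0.4] w 0.747 j6 0.044
shift cm [-0.21  0.05  0.23]
  turn units(tool z down so negated) 30.0 at tgt shift after? 
  turn units(tool z down so negated) 0.0 at tgt shift after? 
  turn units(tool z down so negated) -30.0 at tgt shift after?
```

View pics/s12.png

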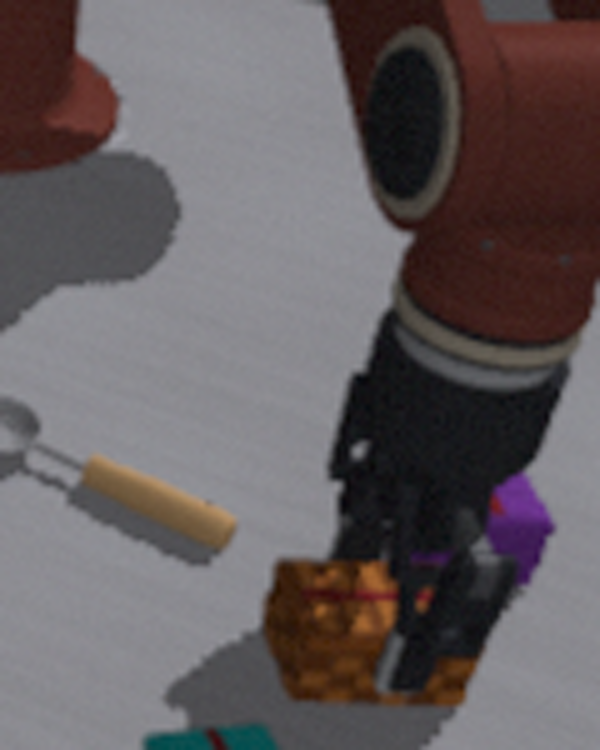

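```bash
python3 -m crank '[[-0.1,0,0.2,0],[0,0,0,0],[0,0,0,0]]' 0.70;python3 -m crank '[[0,0,0,0],[0,0,0,0],[0,0,0,0]]' 0.67;python3 -m crank '[[0,0,0,0],[0,0,0,0],[0,0,0,0]]' 0.65;python3 -m crank '[[0,0,0,0],[0,0,0,0],[0,0,0,0]]' 0.64;python3 -m crank '[[0,0,0,0],[0,0,0,0],[0,0,0,0]]' 0.63;python3 -m crank '[[0,0,0,0],[0,0,0,0],[0,0,0,0],[0,0,0,0]]' 0.62; python3 -m crank '[[0,0,-0.5,0],[0,0,-1,0],[0,0,-1.5,0],[0,0,0,0],[0,0,0,0],[0,0,0,0]]'; python3 - <<'E'
from h import *
go(bx(0,.05,.19),np.pi/2+BT)
f=grab("scene","s13.png",(400,140,520,290),5)
E
```

```text
time: 21.87
tool_pos: [0.4183, 0.3731, 0.0142]
tool_rot: [0.0, 0.962, 0.272, -0.0]
contact_force: [-0.5, 0.3, 0.4]
gripper_width: 0.704
time: 22.12
tool_pos: [0.4185, 0.3733, 0.0145]
tool_rot: [0.0, 0.962, 0.272, 0.0]
contact_force: [-0.6, 0.7, -0.6]
gripper_width: 0.668
time: 22.37
tool_pos: [0.4185, 0.3733, 0.0145]
tool_rot: [0.0, 0.962, 0.272, -0.0]
contact_force: [0.4, -0.8, 0.3]
gripper_width: 0.647
time: 22.62
tool_pos: [0.4184, 0.3732, 0.0144]
tool_rot: [0.0, 0.962, 0.272, -0.0]
contact_force: [-1.6, -1.2, 1.4]
gripper_width: 0.638
time: 22.87
tool_pos: [0.4184, 0.3732, 0.0145]
tool_rot: [0.0, 0.962, 0.272, -0.0]
contact_force: [-1.3, -0.9, 0.3]
gripper_width: 0.63
time: 23.2
tool_pos: [0.4188, 0.3734, 0.0146]
tool_rot: [-0.0, 0.962, 0.272, 0.0]
contact_force: [-0.8, -0.1, 0.7]
gripper_width: 0.627
time: 23.7
tool_pos: [0.4184, 0.3732, 0.0444]
tool_rot: [-0.0, 0.962, 0.272, 0.0]
contact_force: [0.6, 0.4, -0.9]
gripper_width: 0.624
t 23.7 p [0.4184 0.3732 0.0444] yaw 0.5511 tilt z [ 1.e-04  1.e-04 -1.e+00] F [ 0.6  0.4 -0.9] w 0.624 j6 0.045
shift cm [ -5.14  36.2  -14.56]
  turn units(tool z down so negated) 20.62 at tgt shift after? 
  turn units(tool z down so negated) -9.38 at tgt shift after? 
  turn units(tool z down so negated) -39.38 at tgt shift after?
```

View pics/s13.png

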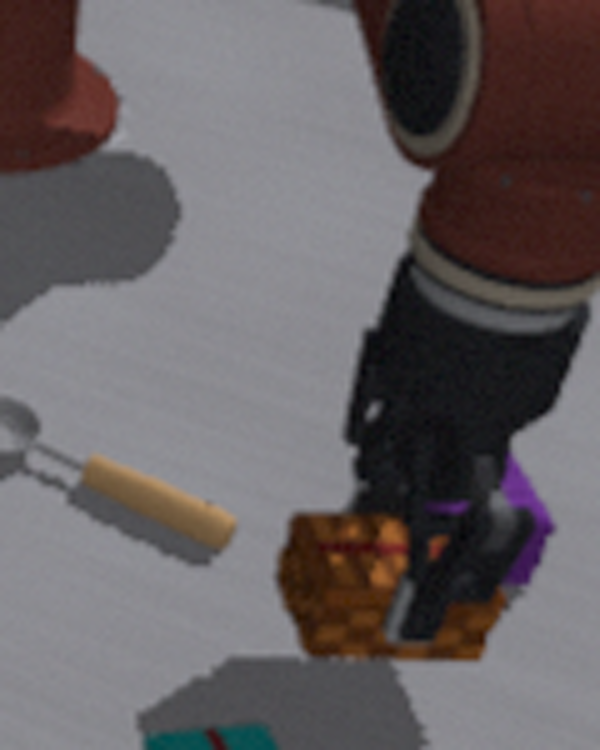

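Casket A is lifted and held. I carry it over to the left half of the chamber.

```bash
python3 -m crank '[[0,0,-2,0],[0,0,-3.5,0],[0,0,-3.5,0],[0,0,-3.5,0],[0,0,-2,0],[-0.2,1.2,0,0],[-0.3,2.2,0,0],[-0.4,2.8,0,0],[-0.4,3,0,0],[-0.4,3,0,0]]'; python3 -m crank '[[-0.4,3,0,0],[-0.4,3,0,0],[-0.4,3,0,0],[-0.4,3,0,0],[-0.4,3,0,0],[-0.4,3,0,0],[-0.4,2.8,0,0],[-0.4,2,0,0],[-0.3,1,0,0],[0,0,0,0]]'; python3 - <<'E'
from h import *
go(bx(0,.05,.19),np.pi/2+BT)
E
```

```text
time: 24.58
tool_pos: [0.4671, 0.2584, 0.1867]
tool_rot: [0.0, 0.962, 0.272, -0.002]
contact_force: [0.6, 0.1, -1.3]
gripper_width: 0.627
time: 25.42
tool_pos: [0.5621, 0.0373, 0.1872]
tool_rot: [-0.0, 0.963, 0.271, -0.002]
contact_force: [-0.6, 0.3, -0.9]
gripper_width: 0.625
t 25.42 p [0.5621 0.0373 0.1872] yaw 0.548 tilt z [-3.5e-03 -3.0e-04 -1.0e+00] F [-0.6  0.3 -0.9] w 0.625 j6 -0.614
shift cm [ 0.21  0.06 -0.28]
  turn units(tool z down so negated) 20.59 at tgt shift after? 
  turn units(tool z down so negated) -9.41 at tgt shift after? 
  turn units(tool z down so negated) -39.41 at tgt shift after?
```

```bash
python3 -m crank '[[0,0,0,-0.6],[0,0,0,-1.1],[0,0,0,-1.1],[0,0,0,-1.1],[0,0,0,-1.1],[0,0,0,-1.1],[0,0,0,-1.1],[0,0,0,-1.1],[0,0,0,-0.8],[0,0,0,-0.3]]'; python3 -m crank '[[0,0,0,0],[0,0,0,0]]'; python3 - <<'E'
from h import *
go(bx(0,.05,.032),np.pi/2+BT)
f=grab("scene","s14.png",(170,110,410,290),3.3)
E
```

```text
time: 26.25
tool_pos: [0.5616, 0.0408, 0.1882]
tool_rot: [-0.001, 0.718, 0.696, -0.001]
contact_force: [0.2, -0.5, -1.4]
gripper_width: 0.629
time: 26.42
tool_pos: [0.5619, 0.0404, 0.1886]
tool_rot: [-0.001, 0.719, 0.695, -0.0]
contact_force: [0.1, -0.1, -0.8]
gripper_width: 0.625
t 26.42 p [0.5619 0.0404 0.1886] yaw 1.5357 tilt z [-1.5e-03  4.0e-04 -1.0e+00] F [ 0.1 -0.1 -0.8] w 0.625 j6 -1.596
shift cm [-0.25  0.25 15.66]
  turn units(tool z down so negated) 30.02 at tgt shift after? 
  turn units(tool z down so negated) 0.02 at tgt shift after? 
  turn units(tool z down so negated) -29.98 at tgt shift after?
```

View pics/s14.png

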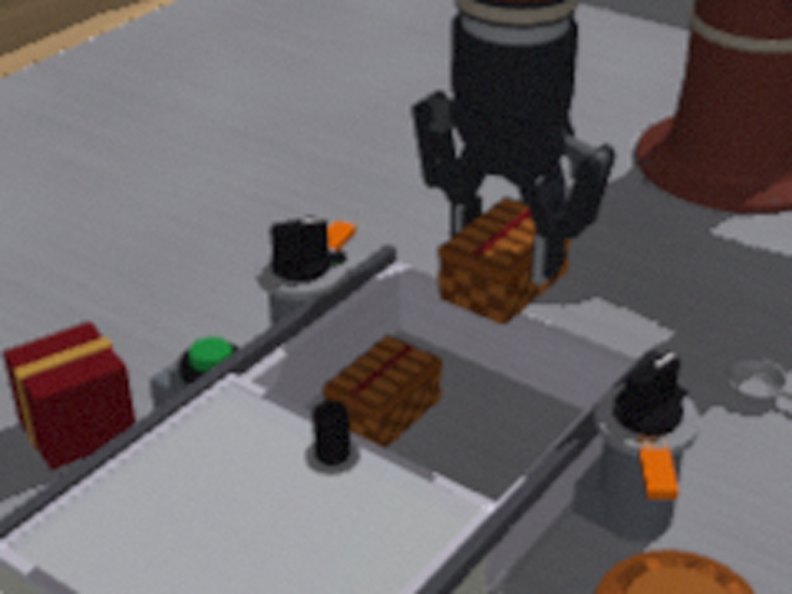

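```bash
python3 -m crank '[[-0.1,0,2.5,0],[-0.1,0,3,0],[0,0,3,0],[0,0,3,0],[0,0,2,0],[0,0,0.9,0],[0,0,0.5,0],[0,0,0.3,0],[0,0,0,0],[0,0,0,0]]';python3 -m crank '[[0,0,0.2,0],[0,0,0.1,0],[0,0,0,0],[0,0,0,0]]'; python3 - <<'E'
from h import *
go(bx(0,.05,.0295),np.pi/2+BT)
E
```

```text
time: 27.3
tool_pos: [0.564, 0.0373, 0.0392]
tool_rot: [0.001, 0.719, 0.694, 0.001]
contact_force: [0.2, 0.1, -1.5]
gripper_width: 0.629
time: 27.63
tool_pos: [0.5629, 0.0374, 0.0348]
tool_rot: [0.0, 0.72, 0.694, 0.0]
contact_force: [0.1, -0.8, -1.0]
gripper_width: 0.624
t 27.63 p [0.5629 0.0374 0.0348] yaw 1.5354 tilt z [ 5.e-04 -0.e+00 -1.e+00] F [ 0.1 -0.8 -1. ] w 0.624 j6 -1.601
shift cm [0.05 0.13 0.53]
  turn units(tool z down so negated) 30.02 at tgt shift after? 
  turn units(tool z down so negated) 0.02 at tgt shift after? 
  turn units(tool z down so negated) -29.98 at tgt shift after?
```

```bash
python3 -m crank '[[0,0,0.3,0],[0,0,0.1,0],[0,0,0,0],[0,0,0,0],[0,0,0,0]]';python3 -m crank '[[0,0,0.1,0],[0,0,0.1,0],[0,0,0,0],[0,0,0,0]]'
```

```text
time: 28.05
tool_pos: [0.5626, 0.0374, 0.0304]
tool_rot: [-0.0, 0.719, 0.695, -0.0]
contact_force: [0.6, 1.1, -1.6]
gripper_width: 0.626
time: 28.38
tool_pos: [0.563, 0.0374, 0.0296]
tool_rot: [0.0, 0.719, 0.695, -0.0]
contact_force: [-3.1, 0.3, 4.3]
gripper_width: 0.628
```

Contact with the floor (z force +4 N). Releasing and backing up.

```bash
python3 -m crank '[[0,0,0,0],[0,0,0,0],[0,0,0,0],[0,0,0,0]]' 0.75;  python3 -m crank '[[0,0,-1,0],[0,0,-2,0],[0,0,-3,0],[0,0,-3.5,0],[0,0,-3.5,0],[0,0,-3.5,0],[0,0,0,0],[0,0,0,0],[0,0,0,0]]'; python3 - <<'E'
from h import *
go(bx(.12,0,.19),np.pi/2+BT)
f=grab("scene","s15.png",(170,110,410,290),3.3)
E
```

```text
time: 28.72
tool_pos: [0.5627, 0.0374, 0.0284]
tool_rot: [-0.0, 0.719, 0.695, -0.0]
contact_force: [0.7, 0.4, 0.6]
gripper_width: 0.75
time: 29.47
tool_pos: [0.5625, 0.0374, 0.1936]
tool_rot: [0.0, 0.719, 0.695, 0.0]
contact_force: [0.4, -1.0, -0.3]
gripper_width: 0.749
t 29.47 p [0.5625 0.0374 0.1936] yaw 1.5355 tilt z [ 1.e-04 -0.e+00 -1.e+00] F [ 0.4 -1.  -0.3] w 0.749 j6 -1.601
shift cm [-4.97 12.16  0.36]
  turn units(tool z down so negated) 30.02 at tgt shift after? 
  turn units(tool z down so negated) 0.02 at tgt shift after? 
  turn units(tool z down so negated) -29.98 at tgt shift after?
```

View pics/s15.png

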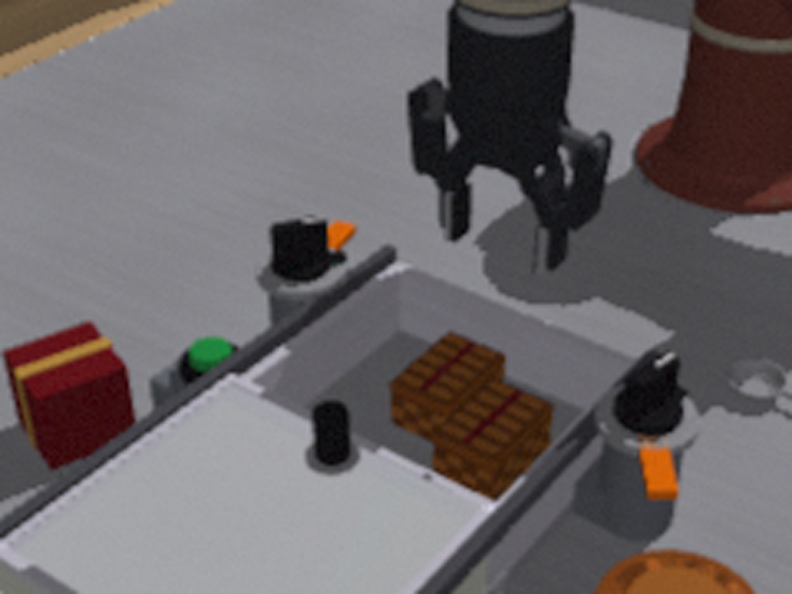

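Both caskets lie in the chamber, but B has been shifted towards A. I check that they sit side by side and flat.

```bash
python3 -m crank '[[0,-2,0,0],[0,-3,0,0],[0,-3.5,0,0],[0,-3.5,0,0],[0,-3,0,0],[0,0,0,0]]';python3 - <<'E'
from h import *
f=grab("scene","s16.png",(270,190,360,260),8)
g=grab("top","t16.png",(255,120,375,230),6)
c,s=np.cos(BT),np.sin(BT)
for u,v in ((305.5,221.2),(320,235.8)):
    p=unproj(f,u,v,.059)[:2]-B; print(c*p[0]+s*p[1],-s*p[0]+c*p[1])
E
```

```text
time: 30.02
tool_pos: [0.4075, 0.0432, 0.19]
tool_rot: [-0.002, 0.719, 0.695, -0.002]
contact_force: [0.3, -0.9, -0.3]
gripper_width: 0.748
-0.029414893065133445 -0.010804342066671769
-0.003566281986976343 0.04989408475445839
```

View pics/s16.png

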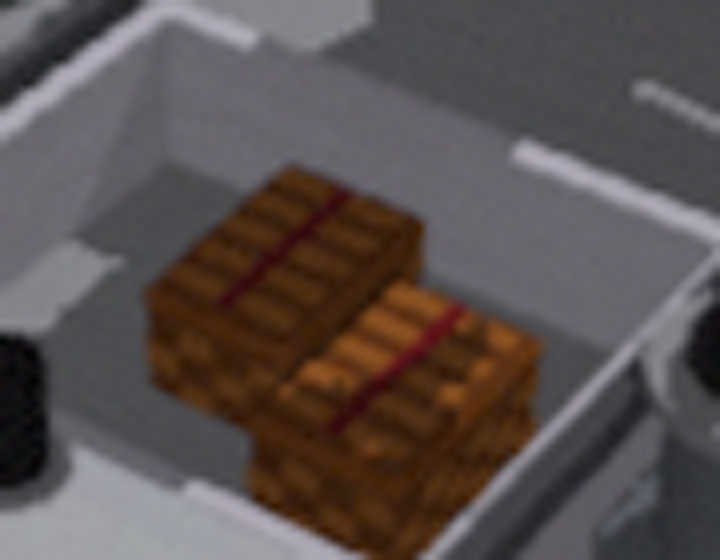

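View pics/t16.png

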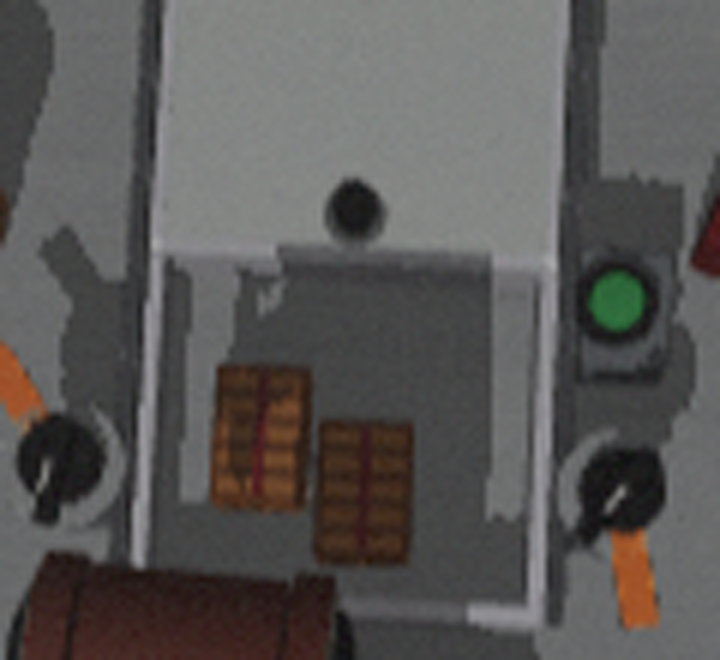

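They lie side by side and flat with a gap between them (top view, about (298,193) and (316,202)). Both are well inside the walls. Now I shut the hatch.

```bash
python3 -m crank '[[-0.7,2.5,0,0],[-0.7,3.5,0,0],[-0.7,3.5,0,0],[-0.7,3.5,0,0],[-0.7,3.5,0,0],[-0.7,3.5,0,0],[-0.7,3.5,0,0],[-0.3,3,0,0],[0,0,0,0],[0,0,0,0]]';python3 - <<'E'
from h import *
go(bx(.12,0,.098),np.pi/2+BT)
E
```

```text
time: 30.95
tool_pos: [0.677, -0.0191, 0.1903]
tool_rot: [-0.002, 0.72, 0.694, -0.001]
contact_force: [-0.5, -0.8, 0.9]
gripper_width: 0.753
t 30.95 p [ 0.677  -0.0191  0.1903] yaw 1.535 tilt z [-4.e-03  6.e-04 -1.e+00] F [-0.5 -0.8  0.9] w 0.753 j6 -1.673
shift cm [0.27 0.55 9.23]
  turn units(tool z down so negated) 30.01 at tgt shift after? 
  turn units(tool z down so negated) 0.01 at tgt shift after? 
  turn units(tool z down so negated) -29.99 at tgt shift after?
```

```bash
python3 -m crank '[[0.2,0.4,3,0],[0,0,3,0],[0,0,2.8,0],[0,0,0.4,0],[0,0,0,0],[0,0,0,0]]';python3 -m crank '[[0,0,0,0],[0,0,0,0],[0,0,0,0],[0,0,0,0],[0,0,0,0],[0,0,0,0]]' 0.3;python3 -m crank '[[0,0,0,0],[0,0,0,0],[0,0,0,0],[0,0,0,0]]' 0.2; python3 - <<'E'
from h import *
go(bx(-.08,0,.098),np.pi/2+BT)
E
```

```text
time: 31.45
tool_pos: [0.6801, -0.0167, 0.1025]
tool_rot: [0.0, 0.719, 0.695, 0.0]
contact_force: [0.1, -0.2, 0.2]
gripper_width: 0.751
time: 31.95
tool_pos: [0.6807, -0.0161, 0.1027]
tool_rot: [0.0, 0.719, 0.695, 0.001]
contact_force: [1.3, 3.4, 2.8]
gripper_width: 0.303
time: 32.28
tool_pos: [0.6807, -0.0152, 0.103]
tool_rot: [-0.0, 0.719, 0.695, 0.002]
contact_force: [-0.1, 6.2, 4.4]
gripper_width: 0.261
t 32.28 p [ 0.6807 -0.0152  0.103 ] yaw 1.5358 tilt z [ 0.0021  0.0027 -1.    ] F [-0.1  6.2  4.4] w 0.261 j6 -1.669
shift cm [ -0.09 -19.84   0.46]
  turn units(tool z down so negated) 30.02 at tgt shift after? 
  turn units(tool z down so negated) 0.02 at tgt shift after? 
  turn units(tool z down so negated) -29.98 at tgt shift after?
```

```bash
python3 -m crank '[[0.1,-1,0,0],[0,-1.8,0,0],[0,-2,0,0],[0,-2,0,0],[0,-2,0,0],[0,-2,0,0],[0,-2,0,0],[0,-2,0,0],[0,-1.5,0,0],[0,-1,0,0]]';python3 -m crank '[[0,-1,0,0],[0,-0.8,0,0],[0,-0.5,0,0],[0,-0.2,0,0],[0,0,0,0],[0,0,0,0]]'; python3 - <<'E'
from h import *
go(bx(-.08,0,.098),np.pi/2+BT)
E
```

```text
time: 33.12
tool_pos: [0.5073, -0.0086, 0.103]
tool_rot: [0.001, 0.72, 0.694, 0.002]
contact_force: [2.9, 6.0, 4.6]
gripper_width: 0.257
time: 33.62
tool_pos: [0.4827, -0.0077, 0.103]
tool_rot: [-0.0, 0.719, 0.695, 0.002]
contact_force: [-2.2, 5.8, 8.1]
gripper_width: 0.258
t 33.62 p [ 0.4827 -0.0077  0.103 ] yaw 1.5355 tilt z [ 0.002   0.0026 -1.    ] F [-2.2  5.8  8.1] w 0.258 j6 -1.708
shift cm [-0.14 -0.03  0.5 ]
  turn units(tool z down so negated) 30.02 at tgt shift after? 
  turn units(tool z down so negated) 0.02 at tgt shift after? 
  turn units(tool z down so negated) -29.98 at tgt shift after?
```

```bash
python3 -m crank '[[0,-0.2,0,0],[0,-0.2,0,0],[0,0,0,0],[0,0,0,0]]';python3 -m crank '[[0,0.2,0,0],[0,0,0,0],[0,0,0,0],[0,0,0,0],[0,0,0,0]]' 0.7; python3 -m crank '[[0,0,-2,0],[0,0,-3,0],[0,0,-3,0],[0,0,0,0],[0,0,0,0]]'; python3 - <<'E'
from h import *
for y in (.155,-.155): go(bx(-.03,y,.2))
f=grab("scene","s17.png",(220,150,400,285),4.4)
g=grab("top","t17.png",(240,120,380,240),5.5)
E
```

```text
time: 33.95
tool_pos: [0.4808, -0.0077, 0.103]
tool_rot: [0.002, 0.72, 0.694, 0.004]
contact_force: [8.3, 6.2, 1.1]
gripper_width: 0.259
time: 34.37
tool_pos: [0.4796, -0.009, 0.1011]
tool_rot: [-0.0, 0.72, 0.694, -0.0]
contact_force: [0.2, -0.2, -0.4]
gripper_width: 0.699
time: 34.78
tool_pos: [0.4813, -0.0091, 0.1839]
tool_rot: [0.002, 0.72, 0.694, 0.001]
contact_force: [0.1, -0.1, -0.7]
gripper_width: 0.701
t 34.78 p [ 0.4813 -0.0091  0.1839] yaw 1.5353 tilt z [ 0.0046 -0.0011 -1.    ] F [ 0.1 -0.1 -0.7] w 0.701 j6 -1.709
shift cm [15.49  5.14 -1.6 ]
t 34.78 p [ 0.4813 -0.0091  0.1839] yaw 1.5353 tilt z [ 0.0046 -0.0011 -1.    ] F [ 0.1 -0.1 -0.7] w 0.701 j6 -1.709
shift cm [-15.51   5.08  -1.57]
```

View pics/s17.png

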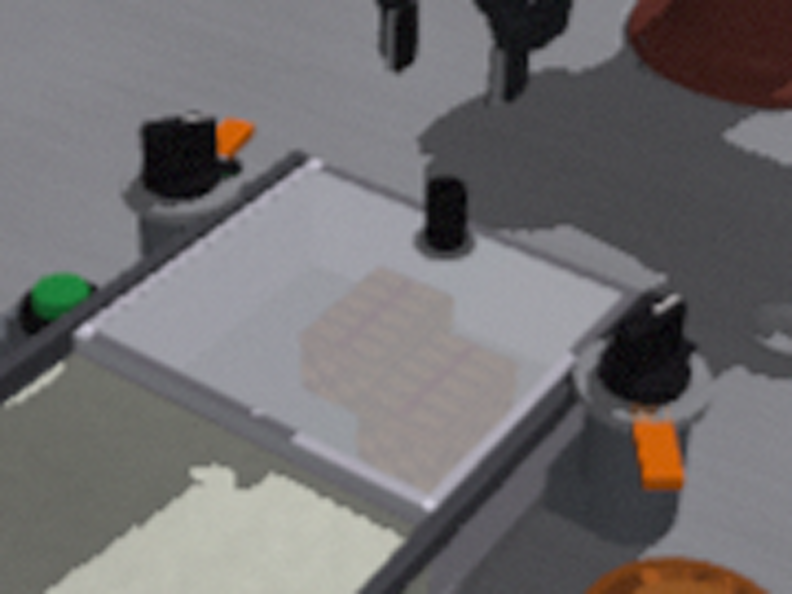

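View pics/t17.png

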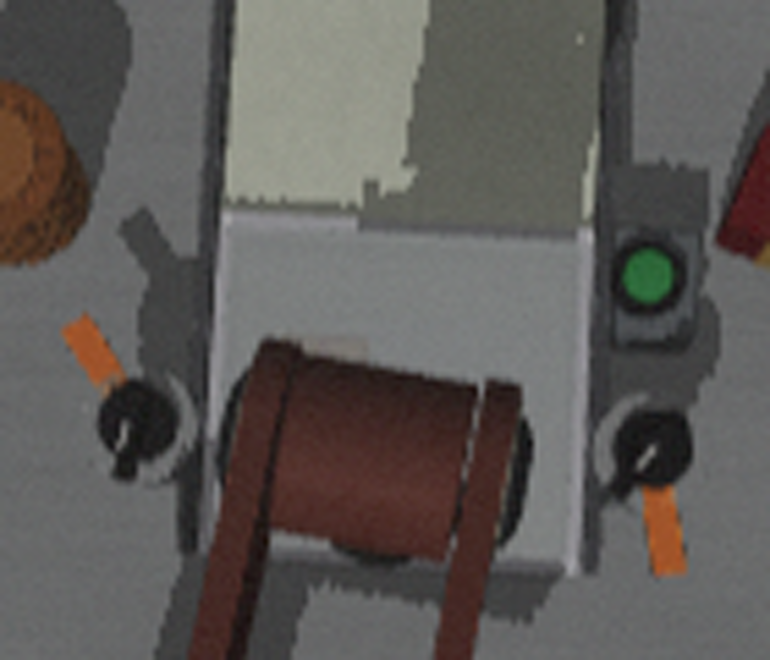

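The hatch is shut: the travel was about 0.20 m, ending on the stop. Now I measure the knob angles more exactly.

```bash
python3 - <<'E'
from h import *
f=grab("top","kl.png",(245,165,285,215),12)
grab("top","kr.png",(340,180,380,230),12)
grab("scene","ksl.png",(345,205,395,270),9)
g=grab("scene","ksr.png",(240,165,290,215),10)
for y in (.155,-.155):
    p=proj(f,bx(-.03,y,.136));q=proj(f,bx(-.03,y,.091)); r=proj(g,bx(-.03,y,.136))
    print(p,q,r)
E
```

```text
[263.37746647 195.76513713] [265.27757657 197.52514304] [367.44858191 220.83215177]
[359.74654357 200.57928461] [358.31552096 202.17904775] [260.08307763 177.13262717]
```

View pics/kl.png

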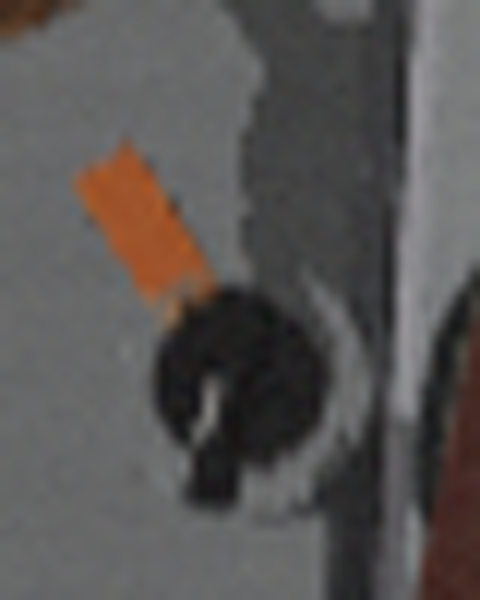

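View pics/kr.png

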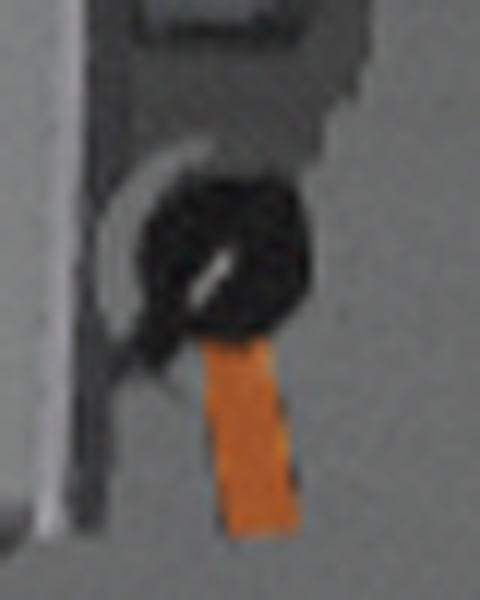

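View pics/ksl.png

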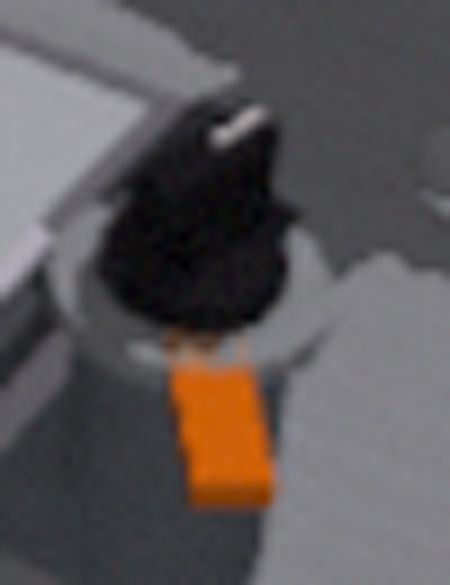

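View pics/ksr.png

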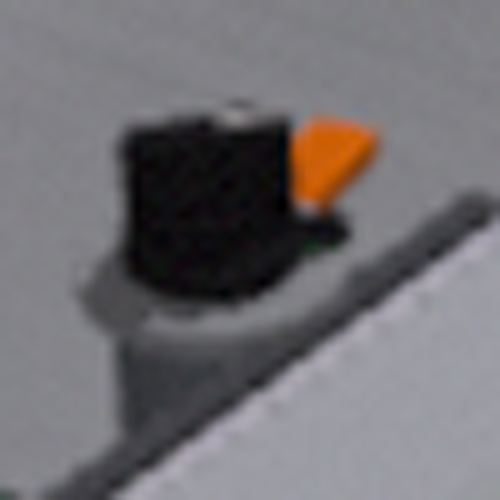

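Estimates are latch_l ≈ 0.26 and latch_r ≈ 0.62. I start with the left knob.

```bash
python3 -m crank '[[2.5,0.9,-1,0],[3.5,1.2,-1,0],[3.5,1.2,0,0],[3.5,1.2,0,0],[2.4,0.6,0,0.5],[0,0,0,1],[0,0,0,1],[0,0,0,0],[0,0,0,0]]' 0.7; python3 - <<'E'
from h import *
go(bx(-.03,.155,.106),BT-.26+np.pi/2)
E
```

```text
time: 35.83
tool_pos: [0.536, 0.1434, 0.2005]
tool_rot: [-0.0, 0.803, 0.596, -0.001]
contact_force: [0.5, 0.5, -0.4]
gripper_width: 0.696
t 35.83 p [0.536  0.1434 0.2005] yaw 1.2765 tilt z [-1.6e-03 -2.0e-04 -1.0e+00] F [ 0.5  0.5 -0.4] w 0.696 j6 -1.149
shift cm [0.12 0.2  9.45]
  turn units(tool z down so negated) 30.03 at tgt shift after? 
  turn units(tool z down so negated) 0.03 at tgt shift after? 
  turn units(tool z down so negated) -29.97 at tgt shift after?
```

```bash
python3 -m crank '[[0.1,0.1,2,0],[0,0.1,2,0],[0,0,1,0],[0,0,0,0],[0,0,0,0]]' 0.6; python3 - <<'E'
from h import *
go(bx(-.03,.155,.106),BT-.26+np.pi/2)
f=grab("scene","k1.png",(325,155,415,265),6)
E
```

```text
time: 36.25
tool_pos: [0.5381, 0.1434, 0.1509]
tool_rot: [-0.0, 0.804, 0.595, -0.001]
contact_force: [0.3, -0.9, 1.1]
gripper_width: 0.603
t 36.25 p [0.5381 0.1434 0.1509] yaw 1.2742 tilt z [-1.6e-03 -2.0e-04 -1.0e+00] F [ 0.3 -0.9  1.1] w 0.603 j6 -1.147
shift cm [ 0.05 -0.01  4.49]
  turn units(tool z down so negated) 30.01 at tgt shift after? 
  turn units(tool z down so negated) 0.01 at tgt shift after? 
  turn units(tool z down so negated) -29.99 at tgt shift after?
```

View pics/k1.png

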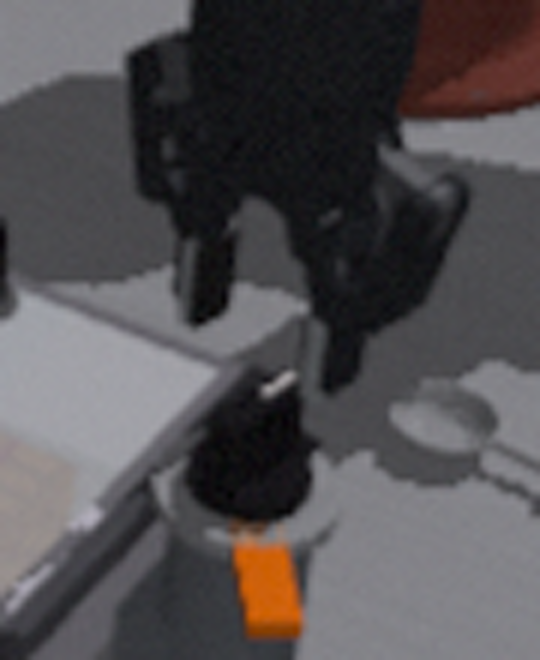

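```bash
python3 -m crank '[[0,0,2,0],[0,0,1.5,0],[0,0,0.8,0],[0,0,0,0],[0,0,0,0]]' 0.6; python3 -m crank '[[0,0,0,0],[0,0,0,0],[0,0,0,0],[0,0,0,0],[0,0,0,0]]' 0.25;python3 -m crank '[[0,0,0,0],[0,0,0,0],[0,0,0,0]]' 0.17;python3 -m crank '[[0,0,0,0],[0,0,0,0],[0,0,0,0]]' 0.14;python3 -m crank '[[0,0,0,0],[0,0,0,0],[0,0,0,0]]' 0.08; python3 - <<'E'
from h import *
go(bx(-.03,.155,.106),BT-.26+np.pi/2); print(np.round(manip.state()["ft_torque"],3))
E
```

```text
time: 36.72
tool_pos: [0.539, 0.1437, 0.1092]
tool_rot: [0.0, 0.804, 0.595, 0.0]
contact_force: [-0.5, 0.1, 0.8]
gripper_width: 0.597
time: 37.13
tool_pos: [0.5389, 0.1438, 0.109]
tool_rot: [0.0, 0.804, 0.595, 0.0]
contact_force: [-0.1, 0.5, -0.2]
gripper_width: 0.254
time: 37.38
tool_pos: [0.5394, 0.1451, 0.1091]
tool_rot: [-0.0, 0.804, 0.595, 0.002]
contact_force: [1.6, 4.2, 0.6]
gripper_width: 0.174
time: 37.63
tool_pos: [0.5395, 0.1452, 0.1092]
tool_rot: [-0.001, 0.804, 0.595, 0.002]
contact_force: [1.8, 4.7, -0.1]
gripper_width: 0.155
time: 37.88
tool_pos: [0.5395, 0.1452, 0.1092]
tool_rot: [-0.001, 0.804, 0.595, 0.002]
contact_force: [1.3, 5.5, -0.8]
gripper_width: 0.15
t 37.88 p [0.5395 0.1452 0.1092] yaw 1.2737 tilt z [ 0.0027  0.0033 -1.    ] F [ 1.3  5.5 -0.8] w 0.15 j6 -1.146
shift cm [-0.17 -0.1   0.32]
  turn units(tool z down so negated) 30.0 at tgt shift after? 
  turn units(tool z down so negated) 0.0 at tgt shift after? 
  turn units(tool z down so negated) -30.0 at tgt shift after? 
[ 0.726 -0.318 -0.007]
```

```bash
python3 -m crank '[[0.15,0.05,0,0],[0,0,0,0.5],[0,0,0,1],[0,0,0,1],[0,0,0,1],[0,0,0,1],[0,0,0,1],[0,0,0,1],[0,0,0,1],[0,0,0,1]]'; python3 - <<'E'
from h import *
go([.5396,.1458,.106],-1.516); print(np.round(manip.state()["ft_torque"],3))
E
```

```text
time: 38.72
tool_pos: [0.5398, 0.1456, 0.1092]
tool_rot: [-0.0, 0.982, 0.188, 0.0]
contact_force: [-0.5, 3.2, 2.0]
gripper_width: 0.149
t 38.72 p [0.5398 0.1456 0.1092] yaw 0.3787 tilt z [ 5.e-04  1.e-03 -1.e+00] F [-0.5  3.2  2. ] w 0.149 j6 -0.249
shift cm [-0.01 -0.03  0.32]
  turn units(tool z down so negated) 48.09 at tgt shift after? 
  turn units(tool z down so negated) 18.09 at tgt shift after? 
  turn units(tool z down so negated) -11.91 at tgt shift after? 
[0.323 0.117 0.032]
```

```bash
python3 -m crank '[[0,0,0,1],[0,0,0,1],[0,0,0,1],[0,0,0,1],[0,0,0,1],[0,0,0,1],[0,0,0,1],[0,0,0,1],[0,0,0,1],[0,0,0,0]]'; python3 - <<'E'
from h import *
go([.5396,.1458,.106],-1.516); print(np.round(manip.state()["ft_torque"],3))
f=grab("scene","k2.png",(325,155,415,265),6)
E
```

```text
time: 39.55
tool_pos: [0.5401, 0.1456, 0.1092]
tool_rot: [-0.001, 0.961, -0.277, 0.0]
contact_force: [0.5, 2.9, 1.0]
gripper_width: 0.151
t 39.55 p [0.5401 0.1456 0.1092] yaw -0.5606 tilt z [ 0.0014  0.0011 -1.    ] F [0.5 2.9 1. ] w 0.151 j6 0.69
shift cm [-0.05  0.01  0.32]
  turn units(tool z down so negated) 39.12 at tgt shift after? 
  turn units(tool z down so negated) 9.12 at tgt shift after? 
  turn units(tool z down so negated) -20.88 at tgt shift after? 
[ 0.498 -0.012 -0.052]
```

View pics/k2.png

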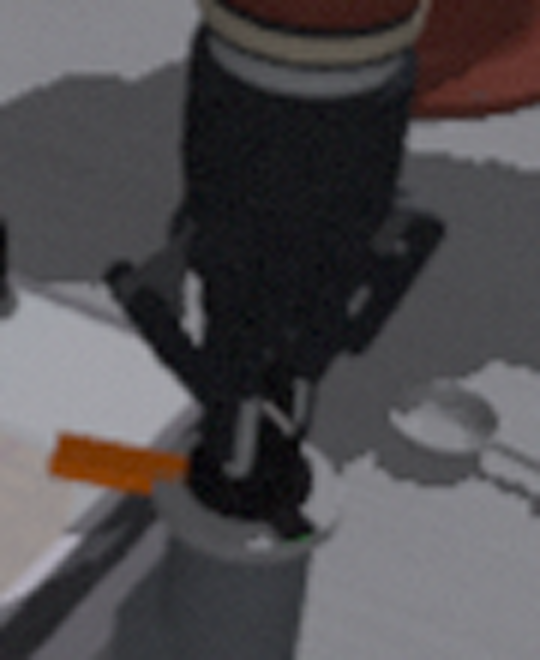

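```bash
for i in 1; do python3 -m crank '[[0,0,0,0.8],[0,0,0,0.8],[0,0,0,0.7],[0,0,0,0]]'; done; python3 - <<'E'
from h import *
s,p,M=st(); print(np.arctan2(M[1,0],M[0,0]),np.round(s["ft_torque"],3))
E
python3 -m crank '[[0,0,0,0.5],[0,0,0,0.5],[0,0,0,0.5],[0,0,0,0]]'; python3 - <<'E'
from h import *
s,p,M=st(); print(np.arctan2(M[1,0],M[0,0]),np.round(s["ft_torque"],3))
E
```

```text
time: 39.93
tool_pos: [0.5401, 0.1455, 0.1092]
tool_rot: [-0.001, 0.921, -0.389, 0.001]
contact_force: [1.3, 3.1, 3.3]
gripper_width: 0.151
-0.7985447024554452 [ 0.598 -0.134 -0.023]
time: 40.27
tool_pos: [0.5402, 0.1455, 0.1092]
tool_rot: [-0.001, 0.888, -0.459, 0.001]
contact_force: [1.9, 2.5, 3.9]
gripper_width: 0.156
-0.9538916745090041 [ 0.603 -0.206 -0.   ]
```

```bash
python3 -m crank '[[0,0,0,0.7],[0,0,0,0.7],[0,0,0,0.6],[0,0,0,0]]'; python3 - <<'E'
from h import *
s,p,M=st(); print(np.arctan2(M[1,0],M[0,0]),np.round(s["ft_torque"],3))
f=grab("scene","k3.png",(325,155,415,265),6)
E
```

```text
time: 40.6
tool_pos: [0.5402, 0.1454, 0.1092]
tool_rot: [-0.001, 0.835, -0.55, 0.001]
contact_force: [2.1, 3.7, 3.3]
gripper_width: 0.155
-1.1637307990391401 [ 0.636 -0.256 -0.069]
```

View pics/k3.png

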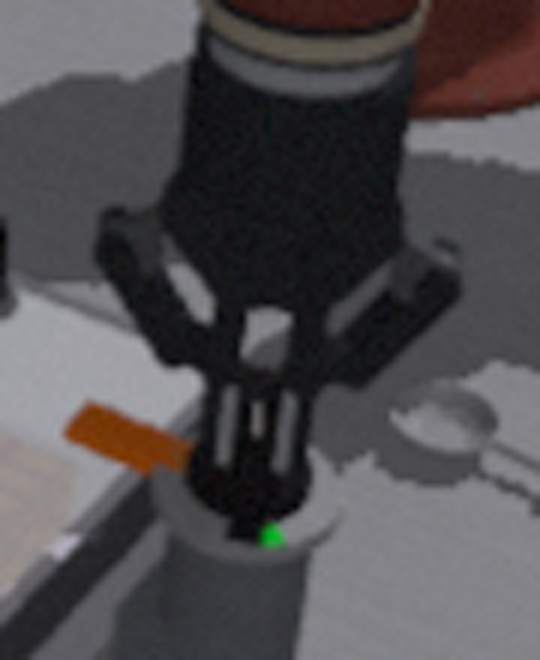

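Green is showing and the arm stands still (slip ≈ 0.3). I go a little further, to about 0.65.

```bash
python3 -m crank '[[0,0,0,0.9],[0,0,0,0.9],[0,0,0,0.9],[0,0,0,0.7],[0,0,0,0],[0,0,0,0]]'; python3 - <<'E'
from h import *
s,p,M=st(); print(np.arctan2(M[1,0],M[0,0]),np.round(s["ft_torque"],3))
f=grab("scene","k4.png",(325,155,415,265),6)
E
```

```text
time: 41.15
tool_pos: [0.5403, 0.1453, 0.1092]
tool_rot: [-0.001, 0.725, -0.688, 0.0]
contact_force: [2.5, 2.3, 5.2]
gripper_width: 0.149
-1.5187417398355532 [ 0.684 -0.424 -0.014]
```

View pics/k4.png

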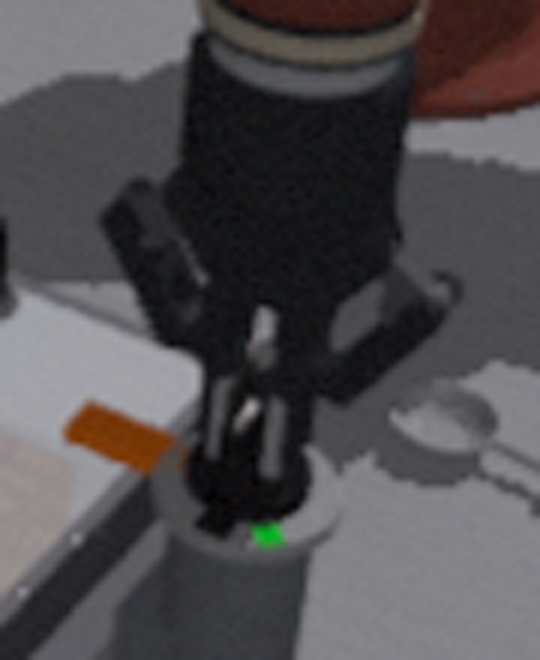

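```bash
python3 -m crank '[[0,0,0,0],[0,0,0,0],[0,0,0,0],[0,0,0,0],[0,0,0,0]]' 0.6; python3 -m crank '[[0,0,-2,0],[0,0,-3,0],[0,0,-3,0],[0,0,-1.5,0],[0,0,0,0],[0,0,0,0]]'; python3 - <<'E'
from h import *
go(bx(-.03,-.155,.2),BT-.62+np.pi/2)
f=grab("scene","k5.png",(325,155,415,265),6)
E
```

```text
time: 41.62
tool_pos: [0.5388, 0.1447, 0.1076]
tool_rot: [0.001, 0.724, -0.69, -0.0]
contact_force: [-0.2, 0.1, -0.3]
gripper_width: 0.598
time: 42.12
tool_pos: [0.5399, 0.145, 0.2043]
tool_rot: [-0.001, 0.724, -0.69, 0.001]
contact_force: [-0.6, 0.5, -0.6]
gripper_width: 0.596
t 42.12 p [0.5399 0.145  0.2043] yaw -1.5222 tilt z [ 0.0017 -0.     -1.    ] F [-0.6  0.5 -0.6] w 0.596 j6 1.652
shift cm [30.98  2.85  0.43]
  turn units(tool z down so negated) 6.74 at tgt shift after? 
  turn units(tool z down so negated) -23.26 at tgt shift after? 
  turn units(tool z down so negated) -53.26 at tgt shift after?
```

View pics/k5.png

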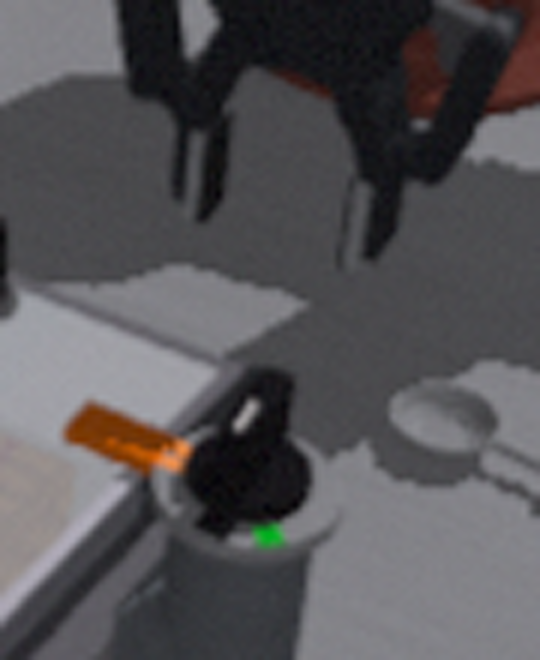

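The left knob is done: green mark showing, arm home. Now the right knob, unwinding the wrist on the way.

```bash
python3 -m crank '[[2.5,0.2,0,0],[3.5,0.3,0,0],[3.5,0.4,0,0],[3.5,0.3,0,0],[3.5,0.3,0,0],[3.5,0.3,0,0],[3.5,0.3,0,0],[3.5,0.3,0,0],[3.2,0.3,0,0],[0,0,0,-1]]' 0.6; python3 -m crank '[[0,0,0,-1.1],[0,0,0,-1.1],[0,0,0,-1.1],[0,0,0,-1.1],[0,0,0,-1.1],[0,0,0,-1.1],[0,0,0,-1.1],[0,0,0,-1.1],[0,0,0,-1.1],[0,0,0,-1.1]]';python3 -m crank '[[0,0,0,-1.1],[0,0,0,-1.1],[0,0,0,-1.1],[0,0,0,-1.1],[0,0,0,-1.1],[0,0,0,-1.1],[0,0,0,-1.1],[0,0,0,-1.1],[0,0,0,-1.1],[0,0,0,-1.1]]'; python3 -m crank '[[0,0,0,0],[0,0,0,0]]'; python3 - <<'E'
from h import *
go([.528,-.1645,.106],BT-.62+np.pi/2)
E
```

```text
time: 43.0
tool_pos: [0.5254, -0.1624, 0.2007]
tool_rot: [0.002, 0.758, -0.652, -0.001]
contact_force: [-0.4, 0.8, 0.0]
gripper_width: 0.599
time: 43.83
tool_pos: [0.5258, -0.1574, 0.2005]
tool_rot: [-0.001, 0.992, -0.13, -0.002]
contact_force: [0.5, -0.4, 0.1]
gripper_width: 0.595
time: 44.67
tool_pos: [0.5259, -0.1574, 0.2005]
tool_rot: [-0.002, 0.902, 0.431, -0.002]
contact_force: [-0.4, -0.4, -0.3]
gripper_width: 0.597
time: 44.83
tool_pos: [0.5262, -0.1575, 0.2013]
tool_rot: [-0.001, 0.904, 0.427, -0.001]
contact_force: [-0.3, 0.9, 0.2]
gripper_width: 0.601
t 44.83 p [ 0.5262 -0.1575  0.2013] yaw 0.8833 tilt z [-0.0033  0.0014 -1.    ] F [-0.3  0.9  0.2] w 0.601 j6 -1.31
shift cm [-0.41  0.61  9.53]
  turn units(tool z down so negated) 29.71 at tgt shift after? 
  turn units(tool z down so negated) -0.29 at tgt shift after? 
  turn units(tool z down so negated) -30.29 at tgt shift after?
```

```bash
python3 -m crank '[[-0.4,0.5,0,-0.3],[0,0,2,0],[0,0,2,0],[0,0,1,0],[0,0,0,0],[0,0,0,0],[0,0,0,0]]' 0.6; python3 - <<'E'
from h import *
go([.528,-.1645,.108],BT-.62+np.pi/2)
f=grab("scene","k6.png",(220,115,310,225),6)
E
```

```text
time: 45.42
tool_pos: [0.529, -0.1644, 0.1544]
tool_rot: [0.0, 0.897, 0.443, 0.0]
contact_force: [-0.5, 0.4, 0.5]
gripper_width: 0.598
t 45.42 p [ 0.529  -0.1644  0.1544] yaw 0.917 tilt z [ 1.1e-03 -5.0e-04 -1.0e+00] F [-0.5  0.4  0.5] w 0.598 j6 -1.353
shift cm [-0.07 -0.08  4.63]
  turn units(tool z down so negated) 30.03 at tgt shift after? 
  turn units(tool z down so negated) 0.03 at tgt shift after? 
  turn units(tool z down so negated) -29.97 at tgt shift after?
```

View pics/k6.png

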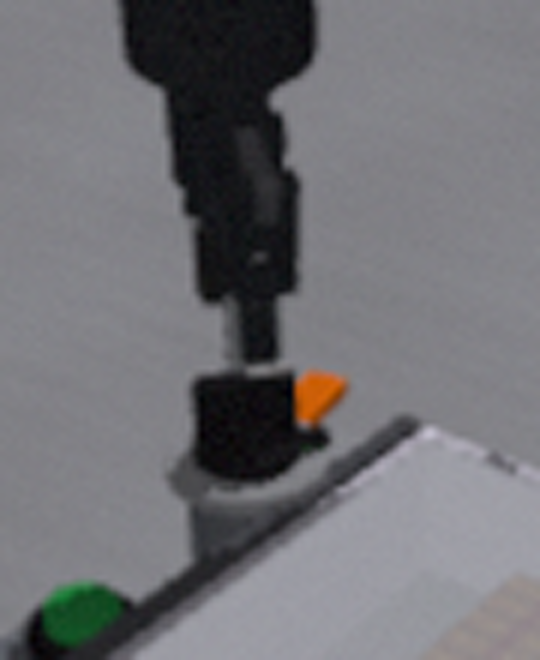

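```bash
python3 -m crank '[[0,0,2,0],[0,0,1.5,0],[0,0,0.9,0],[0,0,0,0],[0,0,0,0]]' 0.6; python3 -m crank '[[0,0,0,0],[0,0,0,0],[0,0,0,0],[0,0,0,0],[0,0,0,0]]' 0.25;python3 -m crank '[[0,0,0,0],[0,0,0,0],[0,0,0,0]]' 0.17;python3 -m crank '[[0,0,0,0],[0,0,0,0],[0,0,0,0]]' 0.14;python3 -m crank '[[0,0,0,0],[0,0,0,0],[0,0,0,0]]' 0.08; python3 - <<'E'
from h import *
go([.528,-.1645,.106],BT-3.05+np.pi/2)
E
```

```text
time: 45.88
tool_pos: [0.5287, -0.1642, 0.1099]
tool_rot: [0.0, 0.897, 0.443, 0.0]
contact_force: [-0.4, -0.8, 0.7]
gripper_width: 0.603
time: 46.3
tool_pos: [0.5288, -0.1643, 0.11]
tool_rot: [0.0, 0.897, 0.443, 0.0]
contact_force: [-0.0, 0.1, 0.7]
gripper_width: 0.248
time: 46.55
tool_pos: [0.5285, -0.1645, 0.1097]
tool_rot: [0.0, 0.897, 0.443, -0.0]
contact_force: [-1.6, -2.3, 2.1]
gripper_width: 0.167
time: 46.8
tool_pos: [0.5285, -0.1646, 0.1099]
tool_rot: [0.0, 0.897, 0.443, -0.0]
contact_force: [-3.9, -2.5, 3.8]
gripper_width: 0.156
time: 47.05
tool_pos: [0.5285, -0.1646, 0.1099]
tool_rot: [0.0, 0.897, 0.443, -0.0]
contact_force: [-4.4, -3.1, 5.2]
gripper_width: 0.15
t 47.05 p [ 0.5285 -0.1646  0.1099] yaw 0.9177 tilt z [-2.e-04 -9.e-04 -1.e+00] F [-4.4 -3.1  5.2] w 0.15 j6 -1.353
shift cm [-0.02 -0.05  0.39]
  turn units(tool z down so negated) 53.24 at tgt shift after? 
  turn units(tool z down so negated) 23.24 at tgt shift after? 
  turn units(tool z down so negated) -6.76 at tgt shift after?
```

```bash
python3 -m crank '[[0,0,0,0.5],[0,0,0,1],[0,0,0,1],[0,0,0,1],[0,0,0,1],[0,0,0,1],[0,0,0,1],[0,0,0,1],[0,0,0,1],[0,0,0,1]]';python3 -m crank '[[0,0,0,1],[0,0,0,1],[0,0,0,1],[0,0,0,1],[0,0,0,1],[0,0,0,0.5],[0,0,0,0]]'; python3 - <<'E'
from h import *
go([.528,-.1645,.106],BT-3.05+np.pi/2)
f=grab("scene","k7.png",(220,115,310,225),6)
E
```

```text
time: 47.88
tool_pos: [0.5283, -0.1647, 0.1099]
tool_rot: [0.001, 0.999, -0.041, -0.0]
contact_force: [-3.4, -3.3, 5.2]
gripper_width: 0.155
time: 48.47
tool_pos: [0.5282, -0.1646, 0.1099]
tool_rot: [0.001, 0.947, -0.322, -0.0]
contact_force: [-4.9, -3.2, 5.6]
gripper_width: 0.151
t 48.47 p [ 0.5282 -0.1646  0.1099] yaw -0.655 tilt z [-1.2e-03 -8.0e-04 -1.0e+00] F [-4.9 -3.2  5.6] w 0.151 j6 0.219
shift cm [-0.02  0.    0.39]
  turn units(tool z down so negated) 38.23 at tgt shift after? 
  turn units(tool z down so negated) 8.23 at tgt shift after? 
  turn units(tool z down so negated) -21.77 at tgt shift after?
```

View pics/k7.png

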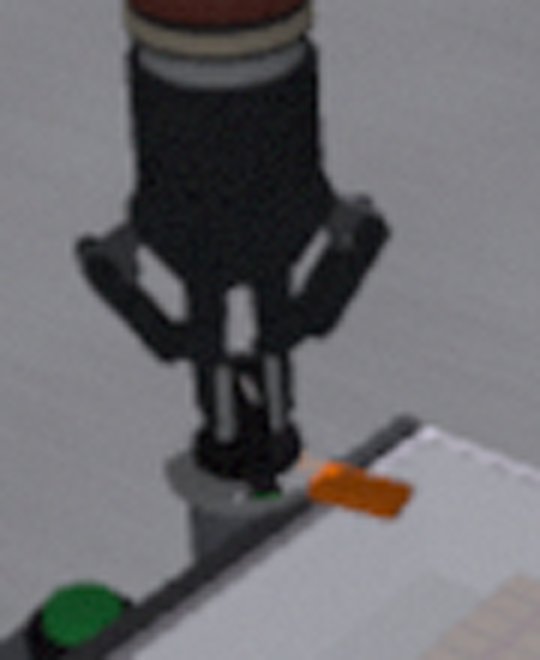

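```bash
python3 -m crank '[[0,0,0,0.8],[0,0,0,0.8],[0,0,0,0.8],[0,0,0,0.8],[0,0,0,0.8],[0,0,0,0.7],[0,0,0,0],[0,0,0,0]]'; python3 - <<'E'
from h import *
go([.528,-.1645,.106],BT-3.05+np.pi/2)
f=grab("scene","k8.png",(220,115,310,225),6)
E
```

```text
time: 49.18
tool_pos: [0.5281, -0.1645, 0.1099]
tool_rot: [0.001, 0.84, -0.542, -0.0]
contact_force: [-6.0, -2.8, 6.5]
gripper_width: 0.152
t 49.18 p [ 0.5281 -0.1645  0.1099] yaw -1.1455 tilt z [-1.3e-03 -6.0e-04 -1.0e+00] F [-6.  -2.8  6.5] w 0.152 j6 0.71
shift cm [-0.    0.01  0.39]
  turn units(tool z down so negated) 33.54 at tgt shift after? 
  turn units(tool z down so negated) 3.54 at tgt shift after? 
  turn units(tool z down so negated) -26.46 at tgt shift after?
```

View pics/k8.png

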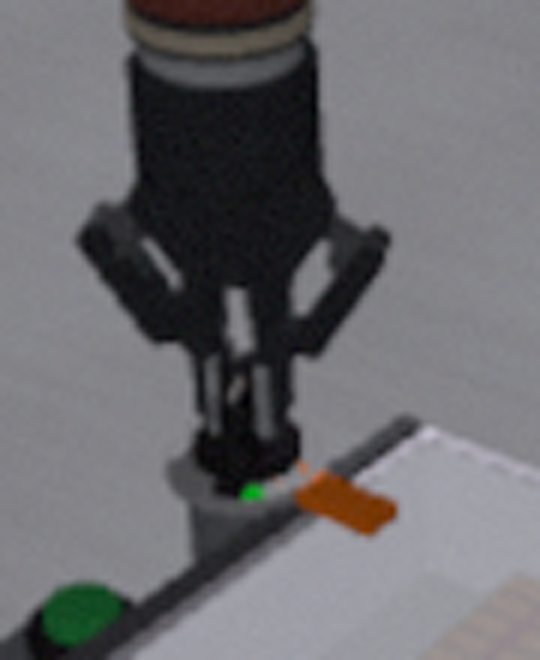

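Green is starting to show. I turn the last 3.5 units, then release and lift.

```bash
python3 -m crank '[[0,0,0,0.9],[0,0,0,0.9],[0,0,0,0.9],[0,0,0,0.8],[0,0,0,0],[0,0,0,0]]'; python3 -m crank '[[0,0,0,0],[0,0,0,0],[0,0,0,0],[0,0,0,0],[0,0,0,0]]' 0.6; python3 -m crank '[[0,0,-2,0],[0,0,-3,0],[0,0,-3,0],[0,0,-1.5,0],[0,0,0,0],[0,0,0,0]]'; python3 - <<'E'
from h import *
go(bx(.08,-.15,.2))
f=grab("scene","k9.png",(210,115,400,275),4.2)
E
```

```text
time: 49.73
tool_pos: [0.5281, -0.1644, 0.1099]
tool_rot: [0.001, 0.728, -0.686, -0.0]
contact_force: [-4.1, -2.7, 6.1]
gripper_width: 0.156
time: 50.15
tool_pos: [0.5285, -0.1638, 0.1091]
tool_rot: [-0.0, 0.728, -0.686, -0.0]
contact_force: [-0.7, 0.5, -0.2]
gripper_width: 0.599
time: 50.65
tool_pos: [0.5291, -0.1643, 0.2054]
tool_rot: [-0.0, 0.728, -0.686, 0.001]
contact_force: [0.1, -0.3, -0.5]
gripper_width: 0.597
t 50.65 p [ 0.5291 -0.1643  0.2054] yaw -1.5118 tilt z [ 2.2e-03 -8.0e-04 -1.0e+00] F [ 0.1 -0.3 -0.5] w 0.597 j6 1.076
shift cm [  0.7  -10.73   0.57]
```

View pics/k9.png

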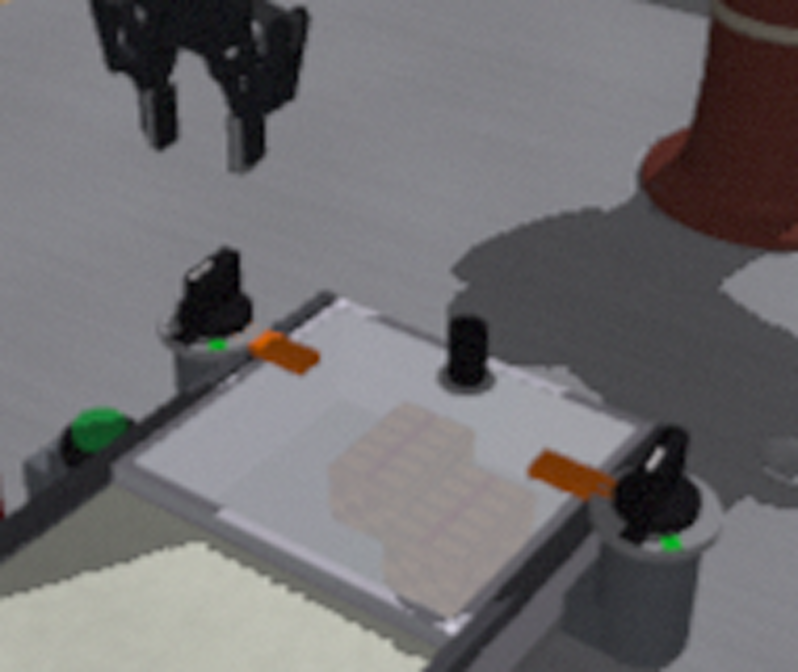

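Both green marks show, at (262,197) and (370,244) in the scene view, and both arms point inwards over the shut hatch. Now the button, with the fingers shut.

```bash
python3 -m crank '[[0.2,-2.5,0,0],[0.2,-3,0,0],[0.2,-3,0,0],[0.1,-2.2,0,0],[0,0,3,0],[0,0,3,0],[0,0,2,0],[0,0,1,0],[0,0,0,0],[0,0,0,0]]' 0; python3 - <<'E'
from h import *
go(bx(.08,-.15,.07)+[.001,.001,0])
f=grab("scene","b1.png",(190,120,290,240),5); t=grab("top","b1t.png",(320,130,400,230),5)
for z in (.066,.070,.074): print(unproj(t,358,170,z),proj(f,bx(.08,-.15,z)))
E
```

```text
time: 51.53
tool_pos: [0.635, -0.1646, 0.1132]
tool_rot: [0.0, 0.728, -0.686, -0.001]
contact_force: [-0.1, -0.2, 0.4]
gripper_width: -0.001
t 51.53 p [ 0.635  -0.1646  0.1132] yaw -1.5119 tilt z [-2.2e-03  9.0e-04 -1.0e+00] F [-0.1 -0.2  0.4] w -0.001 j6 1.145
shift cm [-0.04 -0.27  4.32]
[ 0.64006967 -0.16708768  0.066     ] [233.952821   220.76487784]
[ 0.63926758 -0.16668544  0.07      ] [233.80079958 219.48545213]
[ 0.63846548 -0.16628321  0.074     ] [233.64805282 218.19992176]
```

View pics/b1.png

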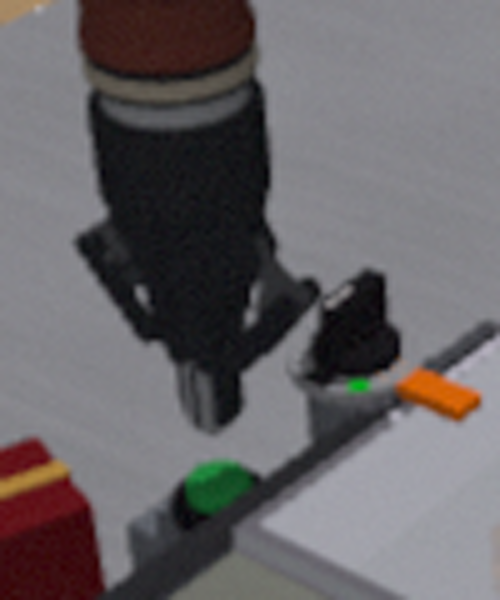

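```bash
python3 -m crank '[[0,-0.3,1.5,0],[0,0,1.3,0],[0,0,0.5,0],[0,0,0,0],[0,0,0,0],[0,0,0,0]]'; python3 -m crank '[[0,0,0.3,0],[0,0,0.3,0],[0,0,0,0],[0,0,0,0]]'; python3 -m crank '[[0,0,0.3,0],[0,0,0,0],[0,0,0,0]]'
```

```text
time: 52.13
tool_pos: [0.6384, -0.1646, 0.0818]
tool_rot: [0.0, 0.728, -0.686, -0.001]
contact_force: [-2.4, 0.4, 2.7]
gripper_width: 0.0
time: 52.47
tool_pos: [0.6391, -0.1648, 0.0779]
tool_rot: [0.0, 0.728, -0.686, 0.0]
contact_force: [-7.0, 1.5, 12.4]
gripper_width: -0.002
time: 52.72
tool_pos: [0.6392, -0.1649, 0.0777]
tool_rot: [0.0, 0.728, -0.686, 0.0]
contact_force: [-12.4, 4.0, 23.8]
gripper_width: -0.001
```

```bash
python3 - <<'E'
from h import *
f=grab("scene","b2.png",(190,120,290,240),5)
E
python3 -m crank '[[0,0,-0.5,0],[0,0,-1.5,0],[0,0,-3,0],[0,0,-3.5,0],[0,0,-3.5,0],[0,0,0,0],[0,0,0,0]]'; python3 - <<'E'
from h import *
go([0,0,0])
f=grab("scene","b3.png"); f=grab("scene","b3c.png",(190,150,400,270),3.8)
E
```

```text
time: 53.35
tool_pos: [0.6407, -0.1654, 0.1967]
tool_rot: [-0.001, 0.728, -0.686, 0.003]
contact_force: [-0.4, -0.3, 0.7]
gripper_width: 0.002
t 53.35 p [ 0.6407 -0.1654  0.1967] yaw -1.5118 tilt z [ 0.0069 -0.0026 -1.    ] F [-0.4 -0.3  0.7] w 0.002 j6 1.147
shift cm [-20.35  63.11  19.18]
```

View pics/b2.png

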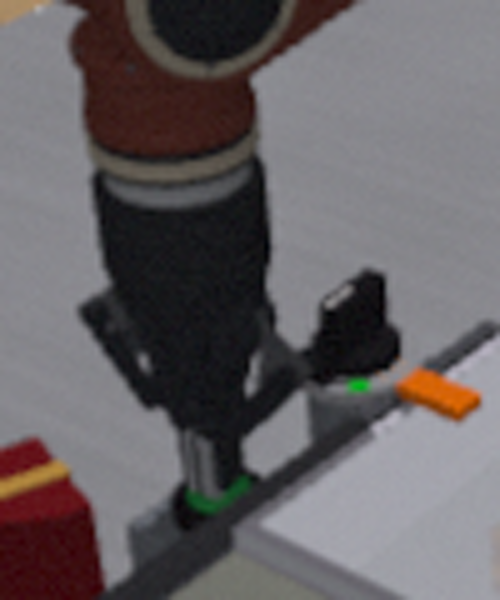

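View pics/b3c.png

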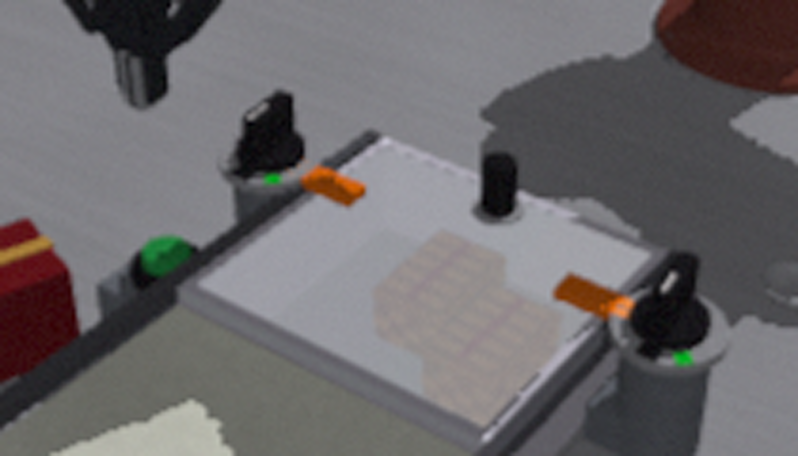

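View pics/b3.png

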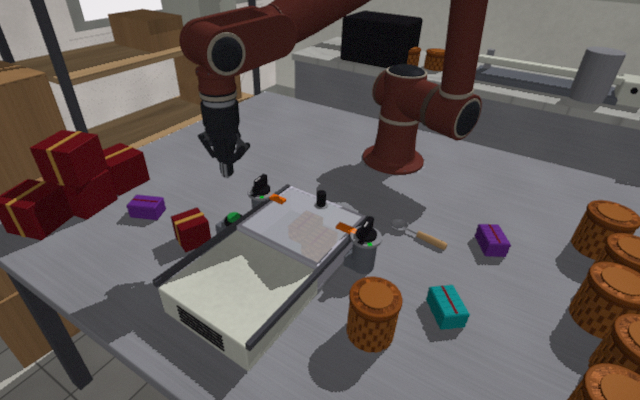

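The button was pressed at the end of its travel and is up again. The hatch is shut, both marks are green, and the basket, gift box and scoop are untouched. The robot is clear of everything, so I hand in.

```bash
python3 -c "
from plant import manip
print(manip.job_done())"
```

```text
the job is handed in; nothing more can be done
None
```

The job is done and handed in at about 53 s of robot time. The simulator gives no verdict, so the results below come from my own checks.

- **Hatch:** it was about 37 mm ajar at the start. I slid it open to its stop, and later shut it about 0.20 m to the other stop.
- **Caskets:** two brown caskets stood on the table, and both went into the chamber under a light grip set by finger opening. One was shifted about 5 cm inside the chamber, probably by the announced knock. A check from both cameras showed them flat and side by side, not stacked. The grip force on the caskets could not be measured directly.
- **Knobs:** I turned both clockwise to about 0.65 rad of slip, judged from the tool's angle. The last pictures show both green marks and both orange arms over the hatch. The expected 0.3 N m click did not appear in the torque reading on the left knob (the one where I read it), so the clicks rest on the green marks and the arms standing still.
- **Start button:** I pressed it last, down to its stop (24 N on the tool), and it has sprung back up.
- **Left alone:** the tall basket, gift box, scoop and the purple and turquoise look-alikes look unmoved. The arm ended clear of everything.

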